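# Nest the scooping pans with their handles fanned

### The job

Put the scooping pans away as one nested set: first lift the medium pan off the sloping stand and lower it into the large pan, then lower the small pan into the medium one, each sitting flat on the floor of the one below, lowered and not dropped. Fan the three handles out towards the same side, with a good two fingers' room between the grips of any two handles (about 40 degrees is ideal) and none lying over another. Leave the large pan where it stands and do not disturb the other things on the bench.

Things in the scene. Friction and masses are not known exactly. Their poses are not given: they have to be found in the camera images.
- large: steel scooping pan, the widest, standing upright on the bench, 420 g: outer diameter 120, height 45, wall 3, floor 4 mm. Flat neck at the rim (6 mm thick, 14 wide), then a black bar grip 12 mm wide, 18 tall, 85 to 155 mm from the pan's axis, its mid-height 42 mm above the underside. Origin: centre of the underside. z: out of the mouth; x: out along the handle.
- large_base (a point): centre of the underside of the large pan; axes as the pan's
- medium: steel scooping pan, lying on the sloping stand at the start, 190 g: outer diameter 96, height 53, wall 3, floor 4 mm. Flat neck at the rim (6 mm thick, 14 wide), then a black bar grip 12 mm wide, 18 tall, 73 to 143 mm from the pan's axis, its mid-height 50 mm above the underside. Origin: edge of the underside below the handle, 48 mm from the axis. z: out of the mouth; x: out along the handle.
- medium_base (a point): centre of the underside of the medium pan, on its axis; axes as the pan's
- medium_grip (a point): middle of the medium pan's black bar grip, 108 mm from the pan's axis and 50 mm above the underside; axes as the pan's; the 12 mm width runs along y
- small: steel scooping pan, the narrowest and tallest, lying on the sloping stand at the start, 140 g: outer diameter 72, height 61, wall 3, floor 4 mm. Flat neck at the rim (6 mm thick, 14 wide), then a black bar grip 12 mm wide, 18 tall, 61 to 131 mm from the pan's axis, its mid-height 58 mm above the underside. Origin: edge of the underside below the handle, 36 mm from the axis. z: out of the mouth; x: out along the handle.
- small_base (a point): centre of the underside of the small pan, on its axis; axes as the pan's
- small_grip (a point): middle of the small pan's black bar grip, 96 mm from the pan's axis and 58 mm above the underside; axes as the pan's; the 12 mm width runs along y
- stand: fixed stand 340 mm wide (y); grey face slopes up 35 deg to its +x, 55 to 130 mm high, a 10 mm ledge along its lower edge. Medium and small pan lie on it side by side about 150 mm apart (either order), undersides on the face, against the ledge, handles pointing down the slope to -x past the ledge over free space. Origin: on the bench below the ledge's inner face, mid-width
- carton: bystander: cardboard box 70 x 90 x 55 mm; origin centre of underside
- jar: bystander: glass jar, 64 mm diameter, 85 mm high; origin centre of underside
- coupling: bystander: dark steel pipe coupling standing on end, 44 mm diameter, 26 mm high; origin centre of underside
- driver: bystander: screwdriver lying on the bench; origin at its middle underside
- spanner: bystander: spanner lying on the bench; origin at its middle underside
- bolt: bystander: bolt standing on its 34 mm head, 63 mm high; origin centre of underside
Not all that is in view belongs to the job. What is shaped like the medium but red or turquoise is not meant.

How it is judged:
On the way, in this order (a step that is already met when the one before it is completed fails the run):
1. the medium pan sits flat in the large pan, handles fanned, and has been let go (horizontal distance between medium_base and large_base below 0.014 m and z of medium_base in the frame of large_base between 0.001 and 0.007 m and angle between medium's own z axis and vertical below 0.08 rad and angle between the x axis of medium and the x axis of large, either way round above 0.35 rad and x of medium_grip in the frame of large_base above -0.035 m and contact force between the fingers and medium below 0.2 N), for 0.2 s.
2. the small pan sits flat in the medium pan, handles fanned, and has been let go (horizontal distance between small_base and medium_base below 0.014 m and z of small_base in the frame of medium_base between 0.001 and 0.007 m and angle between small's own z axis and vertical below 0.08 rad and angle between the x axis of small and the x axis of medium, either way round above 0.35 rad and x of small_grip in the frame of medium_base above -0.035 m and angle between the x axis of small and the x axis of large, either way round above 0.35 rad and x of small_grip in the frame of large_base above -0.035 m and contact force between the fingers and small below 0.2 N), for 0.2 s.
At the end, for the whole second after the job is handed in: Each pan sits flat in the next larger: underside within 3 mm of its floor, axes within 14 mm, tilt under 0.08 rad. Any two handles are over 0.35 rad apart, on the same side (no grip middle over 35 mm behind a lower pan's axis). Large pan within 30 mm of its start; all released, at rest (all of step 1 and all of step 2 and contact force between the fingers and large below 0.2 N and linear speed of each of large, medium, small below 0.02 m/s and distance of large_base from where it was at the start of the episode below 0.03 m and angle between large's own z axis and vertical below 0.08 rad); the robot touches nothing.
It fails at once if a bystander was moved more than 30 mm (distance of any of carton, jar, coupling, driver, spanner, bolt from where it was at the start of the episode above 0.03 m).
It fails at once if a pan was dropped (falling faster than 0.7 m/s with nothing holding it) ((linear speed of medium above 0.7 m/s and contact force between the fingers and medium below 0.05 N) or (linear speed of small above 0.7 m/s and contact force between the fingers and small below 0.05 N)).
It also fails if it takes over 64 s, if anything falls off the work surface, if the arm or the gripper's body presses on something with over 40 N, if the wrist force passes 120 N, or if a joint passes its speed limit or range.

### The arm

A 7-joint arm with a two-finger parallel gripper is mounted at the origin on the work surface. World frame = base frame: x ahead of the robot, y to its left, z up, the work surface at z = 0. Lengths are in m, angles in rad, forces in N, time in s.
With the tool pointing down it reaches from about 0.425 to 0.875 m from the base axis. Payload 8.4 kg.
Tool frame: the origin (TCP) lies at the centre of the arm's flange, where the gripper is bolted on; the fingertips stand 182 mm ahead of it and the grasp point (between the pads) lies 164 mm ahead of it (arm.hold_point_z is the distance from the TCP to the grasp point, in m); z points along the fingers, y is the direction in which the jaws open and shut (so a half turn about z gives the same grasp; the last joint's range is limited). The gripper opens to 87 mm and grips with 3 to 60 N. Pads are 19 mm wide; open, the fingers measure 117 mm over their backs; the gripper's body (75 mm by 190 mm) begins 51 mm behind the grasp point.
Start: joints at [-1.338, 0.333, 0.04, 1.465, -0.013, 1.343, -0.059], TCP at [0.212, 0.615, 0.405] pointing down, gripper open.
Joint ranges: [-2.58, 2.58], [-0.38, 2.09], [-1.3, 1.39], [0.25, 2.4], [-1.5, 4.64], [0.08, 2.09], [-2.65, 2.65]. Speed limits (rad/s): [2.22, 2.22, 2.79, 2.79, 3.14, 3.14, 3.14].

### API

Orientations are given as a unit quaternion [w, x, y, z].
In Python, from cell import arm gives the robot as it stands.
- The arm moves only by the shell command python3 -m handwheel 'ROWS' [FORCE]. ROWS is JSON, a list of rows, each an object with "hand": the opening, from 0 (shut) to 1 (fully open); "translation": the shift along the world's x, y, z in cm, a list of three; "turn": the turn about the world's z in degrees. In form: [{"hand": hand, "translation": [tx, ty, tz], "turn": turn}, ...]. A call has 1 to 12 rows; each row shifts and turns the commanded pose from where the row before left it; what a row does not reach is not made up. A row lasts 1/12 s, in which the tool goes at most 41.7 mm and 7.16 degrees, less where a joint would pass 70% of its speed; a pose out of reach is approached as far as the arm can. A call is refused whole if a number of a shift passes 4.17 or a number of a turn 7.16, either way. A call with a gripper value outside its range is refused whole. The fingers move at their own pace and stop on an object; FORCE is the grip in N (left out, the last holds). Time passes only in rows, so rows that do not move let the fingers close. It gives the time, the measured TCP pose, the force and the opening at its end, in the units of the state.
- arm.get_state(): the state, without advancing time (a new reading comes with each control period).
- arm.get_image(name): name is "side" or "top" or "wrist"; returns the picture (384x512x3 uint8, red, green, blue); there is no depth.
- arm.camera_model(name): a dict with "fx", "fy", "cx", "cy" (pixels), "xyz" and "orientation" of the camera in the world. Camera axes: x right, y up, looking along -z (the intrinsics and any distortion apply to the point x, -y, -z); pixel columns grow to the right and rows downward; lengths in m; the calibration is good to about 2 mm. A picture is of the moment at which its call begins: read the wrist's pose just before it. camera_model takes no time and is no camera call; for the wrist camera it gives the pose at the moment of the call.
- arm.finish_job(): hands the job in, once; it reports no verdict.
The state is a dict: "time_s": time; "joint_pos": joint angles; "qd": joint speeds; "tau": joint torques, N m; "tcp_pos": TCP position; "orientation": TCP orientation; "wrist_force": force on the tool from outside, world axes, zero at the start; "torque": the same for the moment, N m; "grip_width": finger opening in m.
Only numpy, scipy, OpenCV 4.12 (cv2) and the standard library are available. Lean on these libraries where they do the work, as an engineer would, in place of code of your own. Each camera call takes 0.05 s, during which the arm holds its last target.

## Working session

There is one attempt and no reset: what is moved stays moved. The work goes in short steps, Python scripts to look and compute and a shell command to move; the robot and the scene stay as the last step left them, time stands still between calls to the robot, and variables do not carry over. Pictures are saved under pics/ and viewed, and the job is handed in when it is done.

```bash
ls; mkdir -p pics; python3 - <<'E'
from cell import arm
import cv2
print(arm.get_state())
for n in ["side","top","wrist"]:
    m=arm.camera_model(n); print(n,m)
    cv2.imwrite(f"pics/{n}0.png",cv2.cvtColor(arm.get_image(n),cv2.COLOR_RGB2BGR))
E
```

```text
pics
{'time_s': 0.0, 'joint_pos': array([-1.33820403,  0.33388439,  0.0398649 ,  1.46627748, -0.01339783,
        1.34326141, -0.05851412]), 'qd': array([ 1.28516087e-03,  5.14227738e-04,  7.55707008e-05,  2.69469840e-04,
        3.52764112e-04,  5.51075921e-06, -1.12747054e-03]), 'tau': array([ 1.47087176e-03, -6.56373382e+01,  1.33615661e+00, -4.03785861e+01,
       -5.96748339e-02,  4.50663501e-02,  1.94454615e-04]), 'tcp_pos': array([0.21167788, 0.61438258, 0.40387301]), 'orientation': array([-7.71423138e-05,  1.65147299e-01,  9.86268603e-01, -7.78576397e-04]), 'wrist_force': array([-0.04921123, -0.04446866, -0.66687963]), 'torque': array([0.06682763, 0.00437807, 0.05028485]), 'grip_width': 0.08711252754067486}
side {'fx': 361.24548611606815, 'fy': 361.24548611606815, 'cx': 257.6836736597724, 'cy': 184.54373138759726, 'xyz': array([ 0.37359377, -0.67947734,  0.86082982]), 'orientation': array([ 0.9317706 ,  0.34585405, -0.04422659, -0.10115602])}
top {'fx': 409.0825431230915, 'fy': 409.0825431230915, 'cx': 257.2706158506332, 'cy': 196.02693967788997, 'xyz': array([ 0.34696663, -0.01191789,  1.39498328]), 'orientation': array([-0.69907812, -0.05762428,  0.05209431,  0.7108132 ])}
wrist {'fx': 314.0252614494234, 'fy': 314.0252614494234, 'cx': 251.25253723491448, 'cy': 186.77833584394844, 'xyz': array([0.13717888, 0.64161604, 0.38461022]), 'orientation': array([ 0.80536192, -0.11948158, -0.08402731,  0.57450478])}
```

View pics/side0.png

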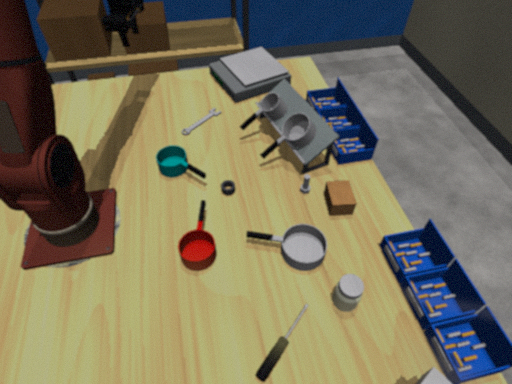

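View pics/top0.png

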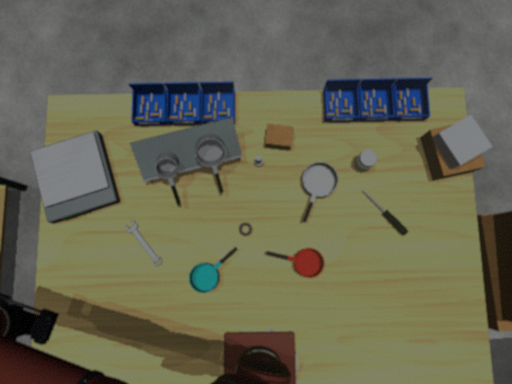

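View pics/wrist0.png

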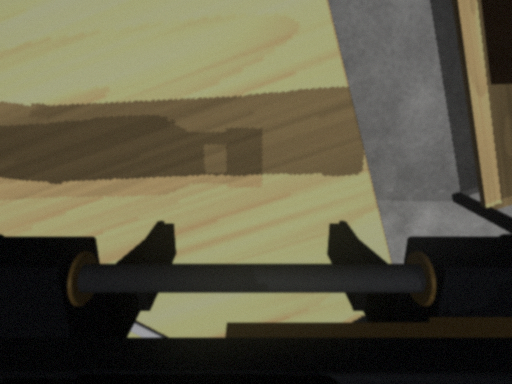

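The side view shows the medium pan at about (298,130) and the small one at (270,103), both on the stand. The large pan is at (303,247), with decoys turquoise (172,160) and red (197,250).

The top view shows medium (210,150), small (167,166), large (319,180), turquoise (205,277) and red (308,263).

So the medium is the grey pan on the stand, the wider of the two there. I'll check that in a close crop and measure.

```bash
cat > h.py <<'E'
import numpy as np, cv2
from cell import arm
from scipy.spatial.transform import Rotation as R
def cam(n):
    m=arm.camera_model(n); q=m['orientation']; return m,R.from_quat([q[1],q[2],q[3],q[0]]).as_matrix()
def ray(n,px,mc=None):
    m,Rm=mc or cam(n); d=Rm@np.array([(px[0]-m['cx'])/m['fx'],-(px[1]-m['cy'])/m['fy'],-1.]); return m['xyz'],d
def onz(n,px,z,mc=None):
    o,d=ray(n,px,mc); return o+d*(z-o[2])/d[2]
def onplane(n,px,p,nrm,mc=None):
    o,d=ray(n,px,mc); return o+d*(np.dot(np.subtract(p,o),nrm)/np.dot(d,nrm))
def tri(l):
    A=np.zeros((3,3));b=np.zeros(3)
    for n,px in l:
        o,d=ray(n,px); d=d/np.linalg.norm(d);P=np.eye(3)-np.outer(d,d);A+=P;b+=P@o
    x=np.linalg.solve(A,b)
    return x
def proj(n,p,mc=None):
    m,Rm=mc or cam(n); c=Rm.T@(np.asarray(p)-m['xyz']); return np.array([m['cx']+m['fx']*c[0]/-c[2], m['cy']-m['fy']*c[1]/-c[2]])
def im(n): return cv2.cvtColor(arm.get_image(n),cv2.COLOR_RGB2BGR)
def yaw():
    q=arm.get_state()['orientation']; M=R.from_quat([q[1],q[2],q[3],q[0]]).as_matrix(); return np.degrees(np.arctan2(M[1,1],M[0,1]))
E
python3 - <<'E'
from h import *
t=cv2.imread('pics/top0.png'); s=cv2.imread('pics/side0.png')
a=cv2.resize(t[110:235,125:250],None,fx=4.5,fy=4.5,interpolation=cv2.INTER_CUBIC)
cv2.imwrite('pics/c1.png',a)
cv2.imwrite('pics/c2.png',cv2.resize(s[75:180,225:345],None,fx=5,fy=5,interpolation=cv2.INTER_CUBIC))
cv2.imwrite('pics/c3.png',np.hstack([cv2.resize(t[150:240,280:360],None,fx=5,fy=5,interpolation=cv2.INTER_CUBIC),cv2.resize(s[215:305,240:320],None,fx=5,fy=5,interpolation=cv2.INTER_CUBIC)]))
E
```

```text
(no output)
```

View pics/c1.png

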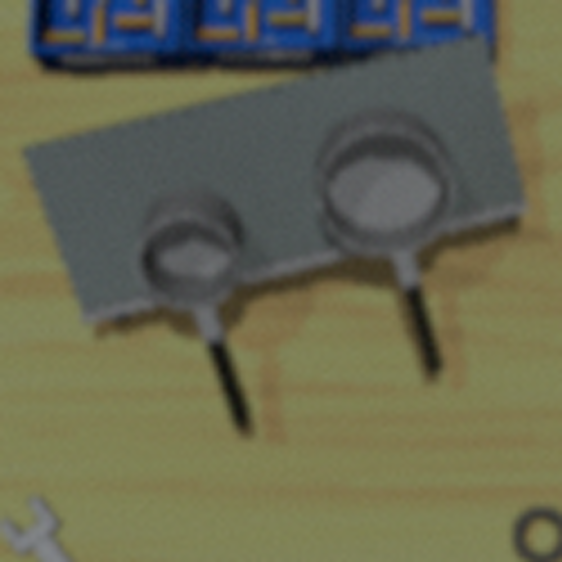

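View pics/c2.png

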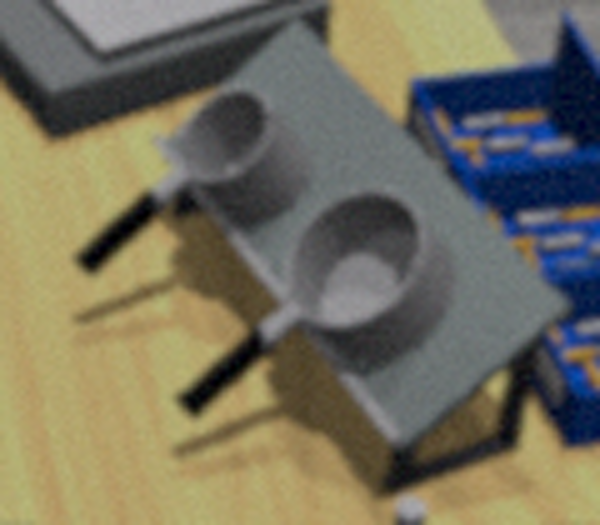

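View pics/c3.png

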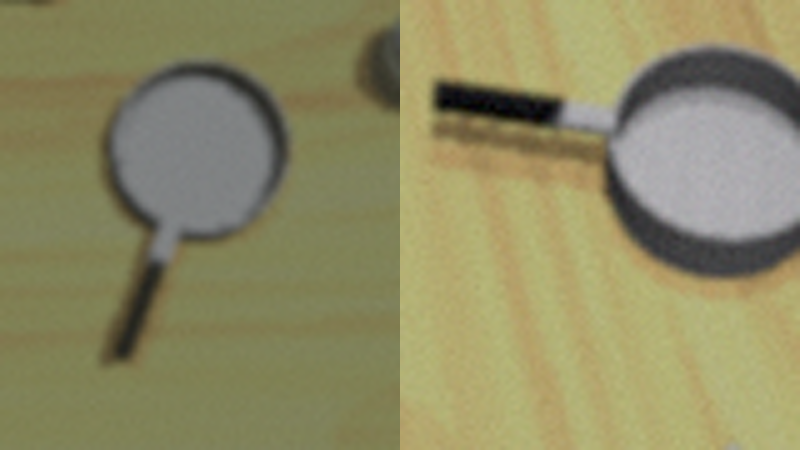

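The crops confirm it: the medium is the wide grey pan, with its grip at about top (219,183) / side (269,148). The small is the narrow one, grip at top (176,195) / side (249,121). The large is grey on the bench. Next I triangulate the black grips and fit the large pan's rim.

```bash
cat > meas.py <<'E'
from h import *
def grip(img,box,thr=None):
    x0,y0,x1,y1=box; g=img[y0:y1,x0:x1].astype(int).max(2)
    k=3; G=cv2.resize(g.astype(np.uint8),None,fx=k,fy=k,interpolation=cv2.INTER_CUBIC)
    th=thr or 0.5*np.median(G)
    n,l,st,c=cv2.connectedComponentsWithStats((G<th).astype(np.uint8))
    i=1+np.argmax(st[1:,4]); ys,xs=np.where(l==i)
    P=np.c_[xs,ys].astype(np.float32)
    r=cv2.minAreaRect(P); bp=cv2.boxPoints(r)
    e=sorted([(np.linalg.norm(bp[j]-bp[(j+1)%4]),(bp[j]+bp[(j+1)%4])/2) for j in range(4)],key=lambda t:t[0])[:2]
    f=lambda p:(np.array(p)+.5)/k-.5+[x0,y0]
    return f(c[i]),f(e[0][1]),f(e[1][1]),np.array(r[1])/k
E
python3 - <<'E'
from meas import *
t=cv2.imread('pics/top0.png'); s=cv2.imread('pics/side0.png')
B={'medium':((213,170,226,197),(258,138,280,160)),'small':((170,182,184,210),(238,113,258,131)),'large':((300,201,314,225),(244,229,273,243))}
for k,(bt,bs) in B.items():
    a=grip(t,bt); b=grip(s,bs)
    print(k,'top',a[0].round(1),a[3].round(1),'side',b[0].round(1),b[3].round(1))
    c=tri([('top',a[0]),('side',b[0])]); print('  mid',c.round(4), 'repro',proj('top',c)-a[0],proj('side',c)-b[0])
    ends=lambda r:sorted([r[1],r[2]],key=lambda p:p[1])
    ea,eb=ends(a),ends(b)
    # near/inner end: top image smaller row ; side: inner has smaller row unless large
    if k=='large': eb=sorted([b[1],b[2]],key=lambda p:-p[0])
    p=[tri([('top',ea[i]),('side',eb[i])]) for i in (0,1)]
    d=p[1]-p[0]; print('  ends',p[0].round(4),p[1].round(4),'len',np.linalg.norm(d).round(4),'yaw',np.degrees(np.arctan2(d[1],d[0])).round(1),'pitch',np.degrees(np.arcsin(d[2]/np.linalg.norm(d))).round(1))
# large rim in top: non-wood mask
hsv=cv2.cvtColor(t,cv2.COLOR_BGR2HSV); sub=hsv[155:205,290:350,1]
m=(cv2.resize(sub,None,fx=4,fy=4,interpolation=cv2.INTER_CUBIC)<60).astype(np.uint8)
m=cv2.morphologyEx(m,cv2.MORPH_OPEN,np.ones((25,25)))
cs=max(cv2.findContours(m,0,1)[0],key=cv2.contourArea); e=cv2.fitEllipse(cs)
c=(np.array(e[0])+.5)/4-.5+[290,155]; print('large rim',c,np.array(e[1])/4, onz('top',c,.045).round(4),onz('top',c,.035).round(4))
E
```

```text
medium top [218.5 182.6] [18.8  3. ] side [270.2 148.6] [ 7.3 21.6]
  mid [0.6032 0.1239 0.069 ] repro [ 0.03931536 -0.4477162 ] [-0.4595963   0.09181087]
  ends [0.629  0.1302 0.0885] [0.5775 0.1181 0.042 ] len 0.0704 yaw -166.8 pitch -41.3
small top [175.6 194.8] [20.   3.3] side [248.8 120.9] [ 5.  20.6]
  mid [0.5635 0.2638 0.0755] repro [ 0.02330297 -0.36031893] [-0.34255501  0.06729124]
  ends [0.5912 0.2705 0.0944] [0.5344 0.2557 0.057 ] len 0.0696 yaw -165.4 pitch -32.5
large top [307.1 211.7] [ 2.7 19.4] side [258.9 235.5] [24.1  5. ]
  mid [ 0.5027 -0.1677  0.0417] repro [-0.00506279  0.14580503] [ 0.17796567 -0.03587067]
  ends [ 0.5328 -0.1805  0.0417] [ 0.473  -0.1553  0.0413] len 0.0649 yaw 157.2 pitch -0.4
large rim [319.38173294 179.42305374] [35.76728821 36.87807846] [ 0.6112 -0.2124  0.045 ] [ 0.6132 -0.2139  0.035 ]
```

Medium grip is at (0.603, 0.124, 0.069), pitch about -35 to -41°, length 70 mm, all as expected. Small grip is at (0.5635, 0.264, 0.0755). The large pan's axis is at (0.612, -0.2135), with its handle at 158°. Rim and grip estimates agree within 3 mm.

The tool can't tilt, so I'll grip the bar lightly and lift it straight up while the pan's far edge stays on the stand. The pan then pivots level in the fingers, and I'll tighten for the carry.

Now moving over the medium grip with the camera on the pan side.

```bash
python3 -m handwheel '[{"hand":1,"translation":[3,-2.7,0],"turn":-7},{"hand":1,"translation":[3,-2.7,0],"turn":-7},{"hand":1,"translation":[3,-2.7,0],"turn":-7},{"hand":1,"translation":[3,-2.7,0],"turn":-7},{"hand":1,"translation":[3,-2.7,0],"turn":-7},{"hand":1,"translation":[3,-2.7,0],"turn":-7},{"hand":1,"translation":[3,-2.7,0],"turn":-7},{"hand":1,"translation":[3,-2.7,0],"turn":-7},{"hand":1,"translation":[3,-2.7,0],"turn":-7},{"hand":1,"translation":[3,-2.7,0],"turn":-7},{"hand":1,"translation":[3,-2.7,0],"turn":-7},{"hand":1,"translation":[3,-2.7,0],"turn":-7}]' 5
python3 -c "
from h import *
print(yaw(),arm.get_state()['joint_pos'].round(2))"
```

```text
time_s: 1.15
tcp_pos: [0.5728, 0.289, 0.4048]
orientation: [-0.0, 0.784, 0.62, 0.0]
wrist_force: [0.3, 1.3, -0.0]
grip_width: 0.087
-13.342624111503472 [-0.9   0.33  0.47  1.51 -0.15  1.34 -0.65]
```

```bash
python3 -m handwheel '[{"hand":1,"translation":[0.3,-1.8,0],"turn":-7},{"hand":1,"translation":[0.3,-1.8,0],"turn":-7},{"hand":1,"translation":[0.3,-1.8,0],"turn":-7},{"hand":1,"translation":[0.3,-1.8,0],"turn":-7},{"hand":1,"translation":[0.3,-1.8,0],"turn":-7},{"hand":1,"translation":[0.3,-1.8,0],"turn":-7},{"hand":1,"translation":[0.3,-1.8,0],"turn":-7},{"hand":1,"translation":[0.3,-1.8,0],"turn":-7},{"hand":1,"translation":[0.6,-2.1,0],"turn":-7},{"hand":1,"translation":[0,0,0],"turn":0}]' 5
python3 -c "
from h import *
print(yaw(),arm.get_state()['joint_pos'].round(2))
print(arm.camera_model('wrist')['xyz'],arm.camera_model('wrist')['orientation'])
i=im('wrist');cv2.imwrite('pics/w1.png',i)
print(proj('wrist',[.603,.124,.069]), proj('wrist',[.5635,.264,.0755]))"
```

```text
time_s: 1.98
tcp_pos: [0.6024, 0.1205, 0.4049]
orientation: [0.001, 0.993, 0.115, 0.0]
wrist_force: [0.1, -1.2, -0.4]
grip_width: 0.0869
-76.75990096358808 [-0.85  0.31  0.72  1.59 -0.21  1.33 -1.44]
[0.68137486 0.13995893 0.38558901] [ 0.7752442  -0.11621066  0.09102574 -0.61417085]
[250.96765977 171.56684251] [108.88584418 178.12964454]
```

View pics/w1.png

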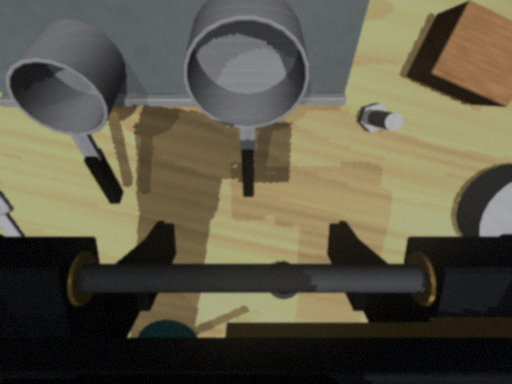

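The wrist view shows the medium pan dead ahead, with its grip from (248,147) to (249,196), upright in the image so the jaws are aligned with it. Small is at left with its grip at about (103,180). Bolt (380,118) and carton are at right, clear of the path.

```bash
python3 - <<'E'
from meas import *
w=cv2.imread('pics/w1.png'); t=cv2.imread('pics/top0.png'); s=cv2.imread('pics/side0.png')
B={'medium':((213,170,226,197),(258,138,280,160),(238,140,258,204)),'small':((170,182,184,210),(238,113,258,131),(84,150,126,208))}
for k,(bt,bs,bw) in B.items():
    a,b,c=grip(t,bt),grip(s,bs),grip(w,bw,45)
    print(k,c[0],c[1],c[2],c[3])
    p=tri([('top',a[0]),('side',b[0]),('wrist',c[0])]);print(p.round(4),proj('top',p)-a[0],proj('side',p)-b[0],proj('wrist',p)-c[0])
    p=tri([('side',b[0]),('wrist',c[0])]);print(p.round(4))
print(arm.get_state()['tcp_pos'])
E
```

```text
medium [247.52637289 170.66407945] [247.33333302 149.33333302] [247.33333302 195.        ] [45.66666667 11.33333333]
[0.6033 0.1258 0.0671] [-0.4772328  -0.37047193] [-0.5857636  0.1070959] [ 1.78770344 -0.21776319]
[0.604  0.1269 0.0671]
small [104.56402988 176.99914507] [ 90.95681953 152.99740863] [119.00518036 201.08030319] [55.66574097 18.40328725]
[0.5638 0.2659 0.0747] [-0.5804172  -0.38643936] [-0.39641168 -0.1541366 ] [2.77131221 0.2577173 ]
[0.5643 0.2681 0.0736]
[0.60208111 0.12273883 0.40479483]
```

```bash
python3 -m handwheel '[{"hand":1,"translation":[0.1,0.3,-3],"turn":0},{"hand":1,"translation":[0,0,-3.5],"turn":0},{"hand":1,"translation":[0,0,-3.5],"turn":0},{"hand":1,"translation":[0,0,-3.5],"turn":0},{"hand":1,"translation":[0,0,-2.5],"turn":0},{"hand":1,"translation":[0,0,-1.4],"turn":0},{"hand":1,"translation":[0,0,0],"turn":0},{"hand":1,"translation":[0,0,0],"turn":0}]' 5
python3 -c "
from h import *
print(arm.get_state()['tcp_pos'])
cv2.imwrite('pics/w2.png',im('wrist'))"
```

```text
time_s: 2.7
tcp_pos: [0.6029, 0.129, 0.231]
orientation: [0.0, 0.992, 0.122, -0.0]
wrist_force: [0.8, 0.2, 0.3]
grip_width: 0.0868
[0.60287555 0.12896052 0.23103122]
```

View pics/w2.png

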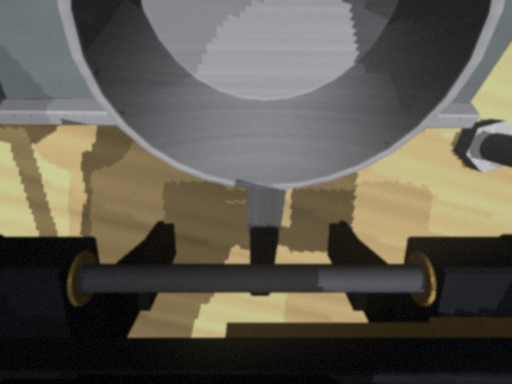

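The bar (x≈262) sits slightly right of the jaw centre (251), so I shift 4 mm in -y and close lightly.

```bash
python3 -m handwheel '[{"hand":1,"translation":[0,-0.4,0],"turn":0},{"hand":0.5,"translation":[0,0,0],"turn":0},{"hand":0,"translation":[0,0,0],"turn":0},{"hand":0,"translation":[0,0,0],"turn":0},{"hand":0,"translation":[0,0,0],"turn":0},{"hand":0,"translation":[0,0,0],"turn":0},{"hand":0,"translation":[0,0,0],"turn":0},{"hand":0,"translation":[0,0,0],"turn":0}]' 5
python3 -c "
from h import *
print(arm.get_state()['tcp_pos'])
cv2.imwrite('pics/w3.png',im('wrist'))"
```

```text
time_s: 3.42
tcp_pos: [0.6027, 0.1246, 0.2307]
orientation: [0.0, 0.993, 0.122, -0.0]
wrist_force: [0.1, 0.1, -0.0]
grip_width: 0.0487
[0.60272919 0.12457471 0.23071972]
```

View pics/w3.png

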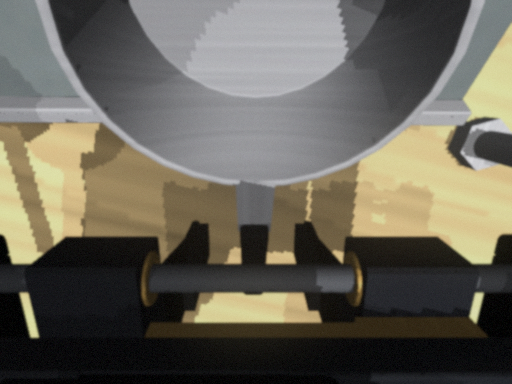

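The bar is now centred at x≈253 and the fingers are still closing.

```bash
python3 -m handwheel '[{"hand":0,"translation":[0,0,0],"turn":0},{"hand":0,"translation":[0,0,0],"turn":0},{"hand":0,"translation":[0,0,0],"turn":0},{"hand":0,"translation":[0,0,0],"turn":0},{"hand":0,"translation":[0,0,0],"turn":0},{"hand":0,"translation":[0,0,0],"turn":0},{"hand":0,"translation":[0,0,0],"turn":0},{"hand":0,"translation":[0,0,0],"turn":0},{"hand":0,"translation":[0,0,0],"turn":0},{"hand":0,"translation":[0,0,0],"turn":0}]' 5
```

```text
time_s: 4.3
tcp_pos: [0.6027, 0.1244, 0.2307]
orientation: [0.0, 0.993, 0.122, -0.0]
wrist_force: [0.2, -1.5, -0.9]
grip_width: 0.0124
```

Gripped (12.4 mm). Lifting slowly with the light grip and checking whether the pan pivots.

```bash
python3 -m handwheel '[{"hand":0,"translation":[0,0,0.5],"turn":0},{"hand":0,"translation":[0,0,0.5],"turn":0},{"hand":0,"translation":[0,0,0.5],"turn":0},{"hand":0,"translation":[0,0,0.5],"turn":0},{"hand":0,"translation":[0,0,0.5],"turn":0},{"hand":0,"translation":[0,0,0.5],"turn":0},{"hand":0,"translation":[0,0,0.5],"turn":0},{"hand":0,"translation":[0,0,0.5],"turn":0},{"hand":0,"translation":[0,0,0],"turn":0}]' 5
python3 -c "
from h import *
a=cv2.resize(im('wrist'),(400,300)); b=cv2.resize(im('side')[70:190,220:360],(350,300),interpolation=cv2.INTER_CUBIC)
cv2.imwrite('pics/w4.png',np.hstack([a,b])); print(arm.get_state()['tcp_pos'],arm.get_state()['wrist_force'])"
```

```text
time_s: 5.05
tcp_pos: [0.603, 0.1245, 0.272]
orientation: [-0.0, 0.993, 0.122, 0.001]
wrist_force: [-1.9, 0.0, -1.3]
grip_width: 0.0119
[0.60301082 0.12463284 0.27113732] [0.05564433 0.72780385 0.49090848]
```

View pics/w4.png

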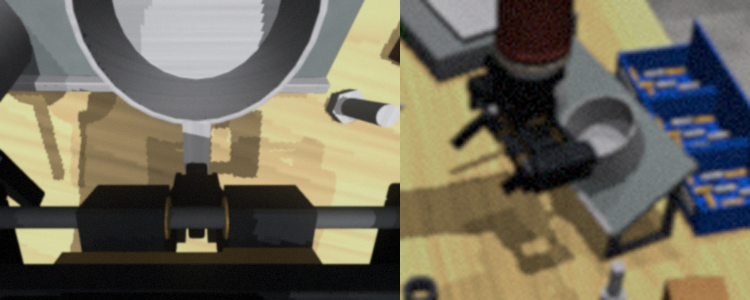

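The pan is pivoting: the near edge has come up off the ledge and the rim is opening towards the camera. Continuing.

```bash
python3 -m handwheel '[{"hand":0,"translation":[0,0,0.6],"turn":0},{"hand":0,"translation":[0,0,0.6],"turn":0},{"hand":0,"translation":[0,0,0.6],"turn":0},{"hand":0,"translation":[0,0,0.6],"turn":0},{"hand":0,"translation":[0,0,0.6],"turn":0},{"hand":0,"translation":[0,0,0.6],"turn":0},{"hand":0,"translation":[0,0,0.6],"turn":0},{"hand":0,"translation":[0,0,0.6],"turn":0},{"hand":0,"translation":[0,0,0.6],"turn":0},{"hand":0,"translation":[0,0,0],"turn":0}]' 5
python3 -c "
from h import *
a=cv2.resize(im('wrist'),(400,300)); b=cv2.resize(im('side')[70:190,220:360],(350,300),interpolation=cv2.INTER_CUBIC)
cv2.imwrite('pics/w5.png',np.hstack([a,b])); print(arm.get_state()['tcp_pos'],arm.get_state()['wrist_force'])"
```

```text
time_s: 5.98
tcp_pos: [0.603, 0.1244, 0.3262]
orientation: [-0.0, 0.993, 0.122, 0.001]
wrist_force: [-2.3, -0.2, -0.7]
grip_width: 0.0122
[0.60268749 0.12448067 0.32492334] [-1.160806   -0.62759712 -0.1008927 ]
```

View pics/w5.png

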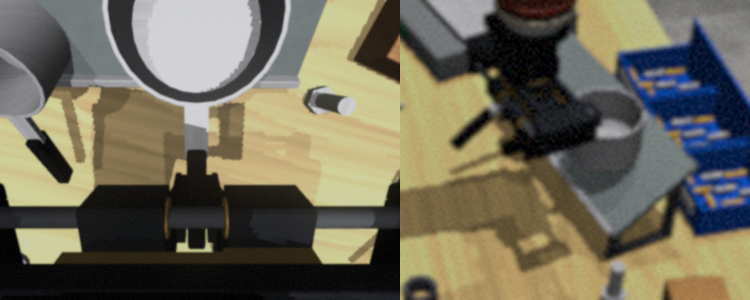

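```bash
python3 -m handwheel '[{"hand":0,"translation":[0,0,0.3],"turn":0},{"hand":0,"translation":[0,0,0],"turn":0},{"hand":0,"translation":[0,0,0],"turn":0},{"hand":0,"translation":[0,0,0],"turn":0}]' 50
python3 -m handwheel '[{"hand":0,"translation":[0,0,0.5],"turn":0},{"hand":0,"translation":[0,0,1],"turn":0},{"hand":0,"translation":[0,0,1],"turn":0},{"hand":0,"translation":[0,0,1],"turn":0},{"hand":0,"translation":[0,0,1],"turn":0},{"hand":0,"translation":[0,0,0],"turn":0},{"hand":0,"translation":[0,0,0],"turn":0}]' 50
cat > rim.py <<'E'
from h import *
import sys
def rim(i,name,zplane,mc,box,thr=None,show=None):
    pass
E
python3 -c "
from h import *
s=arm.get_state();print(s['tcp_pos'],s['wrist_force'])
i=im('wrist');cv2.imwrite('pics/w6.png',i);cv2.imwrite('pics/s6.png',cv2.resize(im('side')[60:190,200:360],(800,600),interpolation=cv2.INTER_CUBIC))"
```

```text
time_s: 6.42
tcp_pos: [0.6027, 0.1246, 0.3274]
orientation: [0.0, 0.993, 0.122, -0.0]
wrist_force: [0.5, 0.4, -1.1]
grip_width: 0.0118
time_s: 7.0
tcp_pos: [0.6029, 0.1245, 0.3737]
orientation: [-0.0, 0.993, 0.122, 0.001]
wrist_force: [0.1, 0.1, -2.2]
grip_width: 0.012
[0.60294159 0.12451539 0.37370772] [ 0.07955163  0.10635426 -2.17895402]
```

View pics/w6.png

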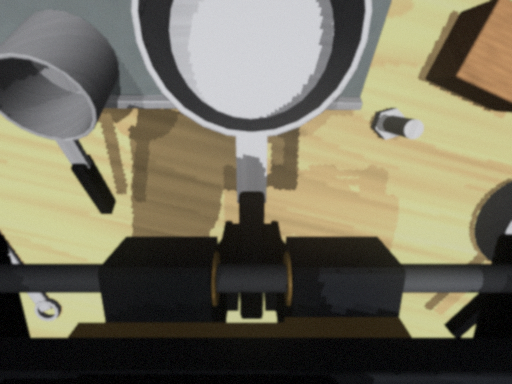

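View pics/s6.png

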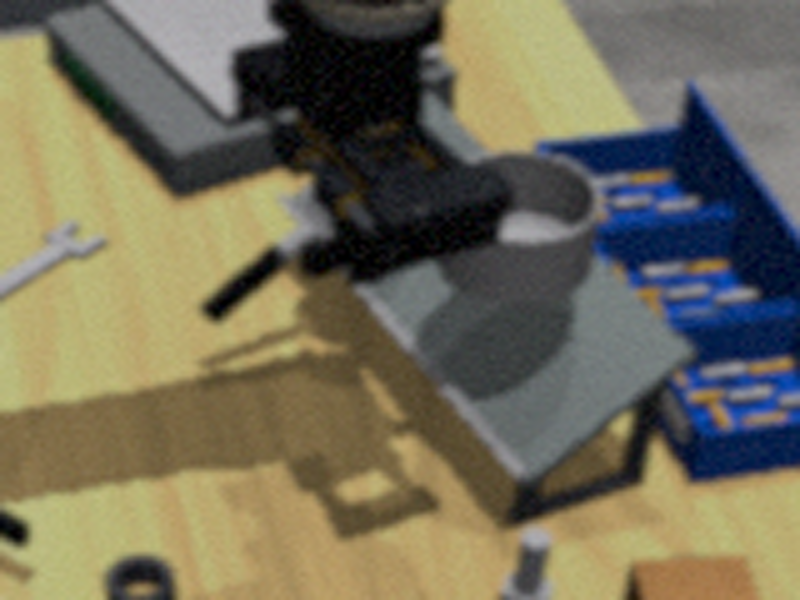

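The pan is held clear of the stand (about 2 N of weight) and near level. In the wrist picture its rim spans x 133–371, with its near point at (251,136). I'll estimate the tilt from those points.

```bash
python3 - <<'E'
from h import *
mc=cam('wrist'); s=arm.get_state(); g=s['tcp_pos']-[0,0,.164]
y=yaw(); d=np.radians(y+90) # pan direction from handle
u=np.array([np.cos(d),np.sin(d),0]); v=np.array([-np.sin(d),np.cos(d),0])
print(y,np.degrees(d))
for dz in (0,-.006):
  for th in (-15,-10,-5,0,5,10,15): # positive: pan droops
    t=np.radians(th)
    f=lambda a,b,c: g+[0,0,dz]+u*(a*np.cos(t)+c*np.sin(t))+v*b+np.array([0,0,-a*np.sin(t)+c*np.cos(t)])
    q=[proj('wrist',f(*p),mc).round(0) for p in [(.060,0,.003),(.108,.048,.003),(.108,-.048,.003),(.067,0,-.046),(.108,0.042,-.046)]]
    print(dz,th,*q)
E
```

```text
-76.00567778510117 13.99432221489883
0 -15 [254. 153.] [107.  19.] [402.  19.] [253. 100.] [162.  11.]
0 -10 [254. 147.] [117.  18.] [391.  18.] [253. 105.] [168.  20.]
0 -5 [254. 143.] [127.  19.] [381.  19.] [253. 110.] [173.  30.]
0 0 [253. 140.] [136.  22.] [372.  22.] [253. 116.] [178.  41.]
0 5 [253. 138.] [143.  27.] [364.  27.] [253. 122.] [182.  51.]
0 10 [253. 138.] [150.  33.] [357.  33.] [253. 129.] [185.  62.]
0 15 [253. 138.] [156.  41.] [350.  40.] [253. 136.] [188.  73.]
-0.006 -15 [254. 150.] [115.  23.] [394.  23.] [253. 100.] [165.  14.]
-0.006 -10 [253. 145.] [124.  21.] [384.  21.] [253. 104.] [171.  23.]
-0.006 -5 [253. 141.] [133.  22.] [375.  22.] [253. 109.] [176.  32.]
-0.006 0 [253. 138.] [141.  25.] [367.  25.] [253. 115.] [180.  42.]
-0.006 5 [253. 137.] [148.  30.] [359.  30.] [253. 121.] [184.  52.]
-0.006 10 [253. 136.] [154.  35.] [353.  35.] [253. 128.] [187.  63.]
-0.006 15 [253. 136.] [160.  42.] [347.  42.] [253. 135.] [190.  73.]
```

The tilt is within about 3° of level: measured width 238 px against 236 predicted, floor edge row about 118 against 116. Next I work out the pan's centre offset from the TCP and the transfer.

```bash
python3 - <<'E'
from h import *
i=cv2.imread('pics/w6.png'); s=arm.get_state(); tcp=s['tcp_pos']
zr=tcp[2]-.164+.003
print('cols near rim row', i[100:150:2,246,:].max(1)); print(i[20,120:150].max(1), i[20,355:380].max(1))
near=onz('wrist',(251,136),zr); l=onz('wrist',(134,20),zr); r=onz('wrist',(371,20),zr)
u=np.array([np.cos(np.radians(14)),np.sin(np.radians(14)),0])
print('near-based c',near+.048*u,'lr mid',(l+r)/2,'w',np.linalg.norm(l-r),'tcp',tcp, 'dist',np.dot(near+.048*u-tcp,u))
v=np.array([-u[1],u[0],0]); print('lateral',np.dot(near-tcp,v),np.dot((l+r)/2-tcp,v))
E
```

```text
cols near rim row [214 212 214 212 212 210 211 212 209 144  68  59  59  64  64  95 194 213
 210 212 212 211 213 211 210]
[124 129 128 126 128 121 123 120 123 126 125 137 161 192 204 210 212 205
 180 128  76  48  50  46  48  47  48  47  48  49] [ 41  46  39  40  41  43  46  62 109 167 197 210 209 202 191 167 138 125
 122 122 124 123 125 124 122]
near-based c [0.70893383 0.15222684 0.21144127] lr mid [0.70801259 0.15136466 0.21144127] w 0.09615768031806281 tcp [0.60257379 0.12458332 0.37244127] dist 0.10988825901406302
lateral 0.0010915699798044356 0.0004778698933724977
```

```bash
python3 -m handwheel '[{"hand":0,"translation":[-0.4,-1.5,0],"turn":0},{"hand":0,"translation":[-0.7,-2.7,0],"turn":0},{"hand":0,"translation":[-0.9,-3.5,0],"turn":0},{"hand":0,"translation":[-0.9,-3.5,0],"turn":0},{"hand":0,"translation":[-0.9,-3.5,0],"turn":1},{"hand":0,"translation":[-0.9,-3.5,0],"turn":1},{"hand":0,"translation":[-0.9,-3.5,0],"turn":1},{"hand":0,"translation":[-0.9,-3.5,0],"turn":1},{"hand":0,"translation":[-0.9,-3.5,0],"turn":0},{"hand":0,"translation":[-0.9,-3.5,0],"turn":0},{"hand":0,"translation":[-0.7,-3,0],"turn":0},{"hand":0,"translation":[-0.4,-1.8,0],"turn":0}]' 50
python3 -m handwheel '[{"hand":0,"translation":[0,0,0],"turn":0},{"hand":0,"translation":[0,0,0],"turn":0}]' 50
python3 -c "
from h import *
s=arm.get_state();print(s['tcp_pos'],yaw(),s['joint_pos'].round(2))
cv2.imwrite('pics/w7.png',im('wrist'));cv2.imwrite('pics/s7.png',cv2.resize(im('side')[190:310,220:380],(800,600),interpolation=cv2.INTER_CUBIC))
cv2.imwrite('pics/t7.png',im('top'))"
```

```text
time_s: 8.1
tcp_pos: [0.5062, -0.2498, 0.3726]
orientation: [0.0, 0.988, 0.154, -0.0]
wrist_force: [0.2, 0.0, -1.9]
grip_width: 0.0116
time_s: 8.27
tcp_pos: [0.5076, -0.2471, 0.3723]
orientation: [-0.0, 0.988, 0.155, -0.0]
wrist_force: [0.8, 2.0, -2.2]
grip_width: 0.0112
[ 0.50759945 -0.24705645  0.37233454] -72.20122679663844 [-0.39  0.24  0.9   1.76 -0.2   1.24 -0.7 ]
```

View pics/w7.png

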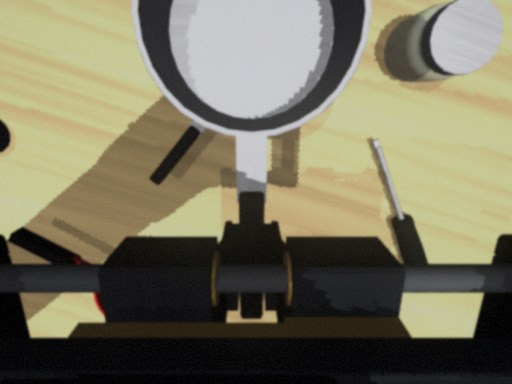

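View pics/s7.png

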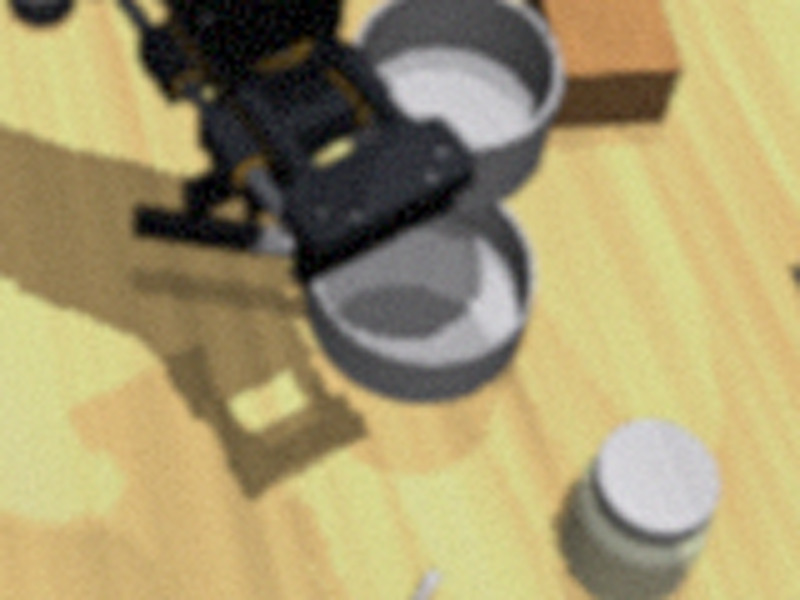

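View pics/t7.png

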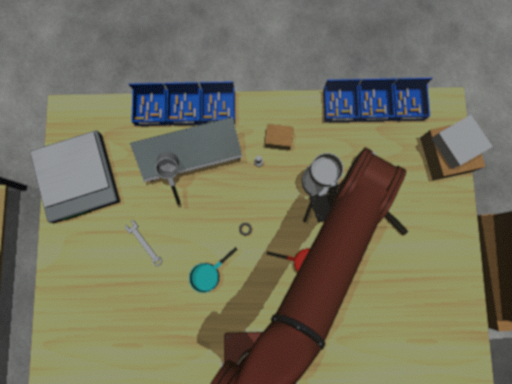

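The medium pan is over the large one (side view: above the mouth). Before inserting, I measure both relative to each other in the same top camera.

```bash
python3 - <<'E'
from h import *
s=arm.get_state(); tcp=s['tcp_pos']; print(tcp,yaw())
t=cv2.imread('pics/t7.png')
d=np.radians(yaw()+90);c=tcp+.110*np.array([np.cos(d),np.sin(d),0]); c[2]=tcp[2]-.164+.003
print('kin. medium rim centre',c,'px top',proj('top',c),'px side',proj('side',c))
k=12
cr=cv2.resize(t[145:205,296:350],None,fx=k-2,fy=k-2,interpolation=cv2.INTER_CUBIC)
for z,R_,cc,col in ((c[2],.048,c,(0,255,0)),(.045,.060,np.array([.612,-.2135,.045]),(0,0,255))):
    for a in np.linspace(0,2*np.pi,24,endpoint=False):
        p=proj('top',cc+R_*np.array([np.cos(a),np.sin(a),0])); q=((p+.5-[296,145])*10-.5).astype(int); cv2.circle(cr,tuple(int(x) for x in q),2,col,-1)
cv2.imwrite('pics/t7c.png',cr)
S=cv2.imread('pics/side0.png'); S7=cv2.resize(S[190:310,220:380],(800,600),interpolation=cv2.INTER_CUBIC)
T=cv2.imread('pics/s7.png')
for z,R_,cc,col in ((c[2],.048,c,(0,255,0)),(.045,.060,np.array([.612,-.2135,.045]),(0,0,255))):
    for a in np.linspace(0,2*np.pi,24,endpoint=False):
        p=proj('side',cc+R_*np.array([np.cos(a),np.sin(a),0])); q=((p+.5-[220,190])*5-.5).astype(int); cv2.circle(T,tuple(int(x) for x in q),2,col,-1)
cv2.imwrite('pics/s7c.png',T)
E
```

```text
[ 0.50901367 -0.24435706  0.37236138] -71.91832925318388
kin. medium rim centre [ 0.61358133 -0.2102161   0.21136138] px top [326.53914699 167.69595423] px side [311.55653005 201.63954674]
```

View pics/t7c.png

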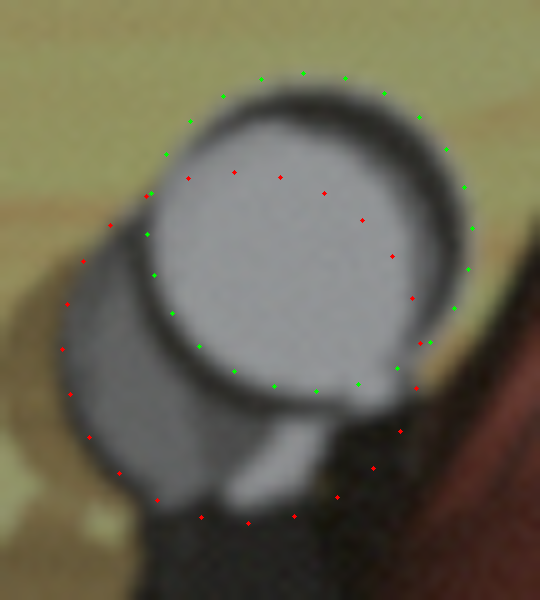

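View pics/s7c.png

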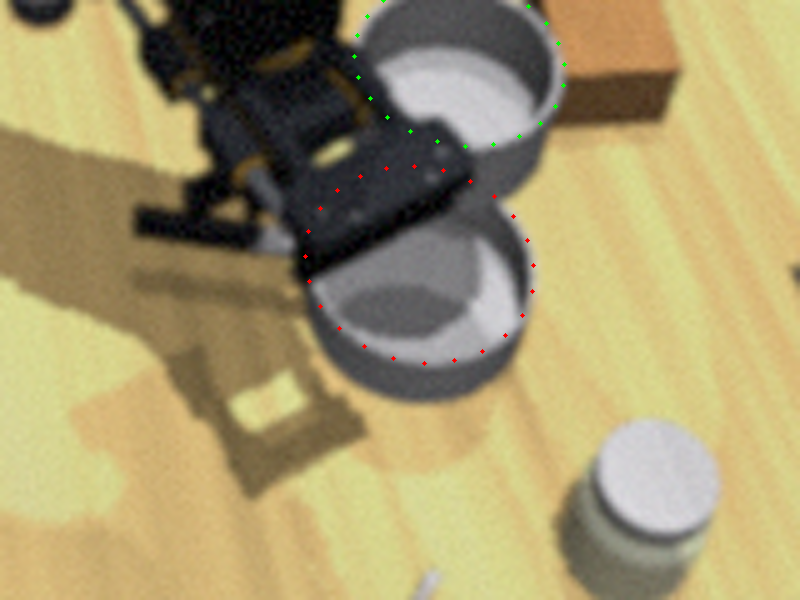

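The overlays agree within about 3 mm in both views, against 9 mm of radial clearance. The arm settled about 3 mm towards +y, so I correct that and descend to just above the rim.

```bash
python3 -m handwheel '[{"hand":0,"translation":[0,-0.3,-1],"turn":0},{"hand":0,"translation":[0,0,-2],"turn":0},{"hand":0,"translation":[0,0,-2],"turn":0},{"hand":0,"translation":[0,0,-2],"turn":0},{"hand":0,"translation":[0,0,-1.5],"turn":0},{"hand":0,"translation":[0,0,-0.7],"turn":0},{"hand":0,"translation":[0,0,0],"turn":0},{"hand":0,"translation":[0,0,0],"turn":0},{"hand":0,"translation":[0,0,0],"turn":0},{"hand":0,"translation":[0,0,0],"turn":0}]' 50
python3 - <<'E'
from h import *
s=arm.get_state(); tcp=s['tcp_pos']; print(tcp,yaw(),s['wrist_force'])
t=im('top'); st=arm.get_state()['tcp_pos']; T=im('side'); w=im('wrist')
print(st, arm.get_state()['tcp_pos'])
d=np.radians(yaw()+90);c=tcp+.110*np.array([np.cos(d),np.sin(d),0]); c[2]=tcp[2]-.164+.003
print(c)
t=cv2.resize(t[145:205,296:350],None,fx=8,fy=8,interpolation=cv2.INTER_CUBIC)[:480,:400]; T=cv2.resize(T[195:291,265:345],None,fx=5,fy=5,interpolation=cv2.INTER_CUBIC)
for R_,cc,col in ((.048,c,(0,255,0)),(.060,np.array([.612,-.2135,.045]),(0,0,255))):
    for a in np.linspace(0,2*np.pi,24,endpoint=False):
        P=cc+R_*np.array([np.cos(a),np.sin(a),0])
        q=((proj('top',P)+.5-[296,145])*8-.5).astype(int); cv2.circle(t,tuple(int(x) for x in q),1,col,-1)
        q=((proj('side',P)+.5-[265,195])*5-.5).astype(int); cv2.circle(T,tuple(int(x) for x in q),1,col,-1)
cv2.imwrite('pics/t8.png',np.hstack([t,T])); cv2.imwrite('pics/w8.png',w)
E
```

```text
time_s: 9.25
tcp_pos: [0.5091, -0.2486, 0.2817]
orientation: [0.0, 0.988, 0.156, 0.001]
wrist_force: [-0.4, 0.6, -2.0]
grip_width: 0.0112
[ 0.50913449 -0.24861101  0.28172571] -71.99935866238012 [-0.43703684  0.58423827 -1.99403727]
[ 0.50907772 -0.24859584  0.28164001] [ 0.50897958 -0.24852334  0.28141042]
[ 0.61375239 -0.21462433  0.12072571]
```

View pics/t8.png

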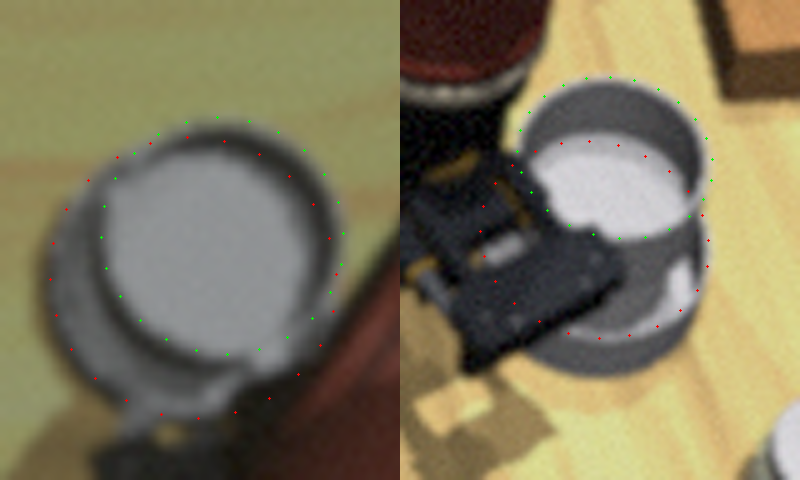

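View pics/w8.png

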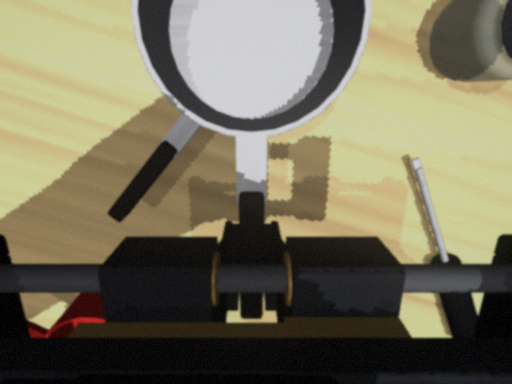

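Within about 2–3 mm in both views. The large handle (black, (145,180)) is well to the left of the medium's. I nudge +2 mm in y and lower gently.

```bash
python3 -m handwheel '[{"hand":0,"translation":[-0.1,0.2,-0.5],"turn":0},{"hand":0,"translation":[0,0,-1],"turn":0},{"hand":0,"translation":[0,0,-1],"turn":0},{"hand":0,"translation":[0,0,-1],"turn":0},{"hand":0,"translation":[0,0,-1],"turn":0},{"hand":0,"translation":[0,0,-0.5],"turn":0},{"hand":0,"translation":[0,0,-0.4],"turn":0},{"hand":0,"translation":[0,0,0],"turn":0},{"hand":0,"translation":[0,0,0],"turn":0}]' 50
python3 -m handwheel '[{"hand":0,"translation":[0,0,-0.3],"turn":0},{"hand":0,"translation":[0,0,0],"turn":0}]' 50
```

```text
time_s: 10.15
tcp_pos: [0.5078, -0.2467, 0.2267]
orientation: [0.0, 0.988, 0.156, -0.0]
wrist_force: [0.0, 0.1, -1.0]
grip_width: 0.0117
time_s: 10.32
tcp_pos: [0.5078, -0.2465, 0.2237]
orientation: [0.0, 0.988, 0.156, 0.0]
wrist_force: [0.1, -0.6, -2.4]
grip_width: 0.0113
```

```bash
python3 -m handwheel '[{"hand":0,"translation":[0,0,-0.2],"turn":0},{"hand":0,"translation":[0,0,-0.1],"turn":0},{"hand":0,"translation":[0,0,0],"turn":0},{"hand":0,"translation":[0,0,0],"turn":0}]' 20
python3 -m handwheel '[{"hand":0,"translation":[0,0,-0.1],"turn":0},{"hand":0,"translation":[0,0,-0.1],"turn":0},{"hand":0,"translation":[0,0,0],"turn":0},{"hand":0,"translation":[0,0,0],"turn":0}]' 10
python3 -m handwheel '[{"hand":0,"translation":[0,0,-0.1],"turn":0},{"hand":0,"translation":[0,0,-0.1],"turn":0},{"hand":0,"translation":[0,0,0],"turn":0},{"hand":0,"translation":[0,0,0],"turn":0}]' 5
```

```text
time_s: 10.65
tcp_pos: [0.5077, -0.2465, 0.2208]
orientation: [-0.0, 0.988, 0.156, -0.0]
wrist_force: [-0.3, 1.0, -1.6]
grip_width: 0.0117
time_s: 10.98
tcp_pos: [0.5076, -0.2468, 0.219]
orientation: [0.0, 0.988, 0.156, 0.0]
wrist_force: [-3.0, -0.1, 4.7]
grip_width: 0.012
time_s: 11.32
tcp_pos: [0.5075, -0.2468, 0.2168]
orientation: [0.0, 0.988, 0.156, -0.0]
wrist_force: [-4.6, -0.5, 4.3]
grip_width: 0.0118
```

```bash
python3 - <<'E'
from h import *
t=im('top');T=im('side');w=im('wrist')
t=cv2.resize(t[145:205,296:350],None,fx=8,fy=8,interpolation=cv2.INTER_CUBIC)[:480,:400]; T=cv2.resize(T[195:291,265:345],None,fx=5,fy=5,interpolation=cv2.INTER_CUBIC)
cv2.imwrite('pics/t9.png',np.hstack([t,T])); cv2.imwrite('pics/w9.png',w)
E
```

```text
(no output)
```

View pics/t9.png

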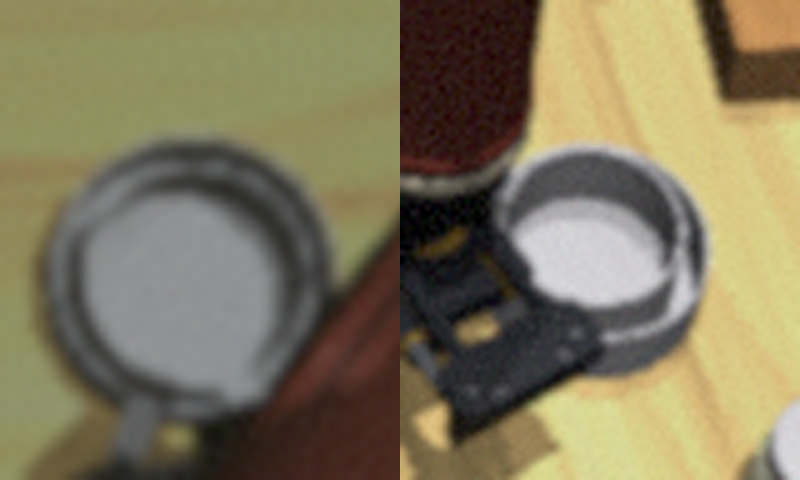

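View pics/w9.png

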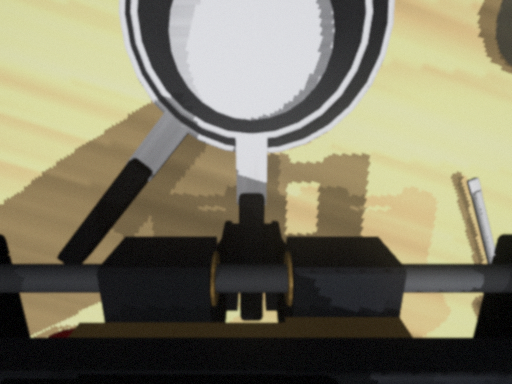

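The medium is inside the large, both rims concentric (wrist image: rim gap about 15 px each side), and contact is felt (4 N). I relieve the press slightly, then open partway so the fingers stay clear of the large handle.

```bash
python3 -m handwheel '[{"hand":0,"translation":[0,0,0.2],"turn":0},{"hand":0,"translation":[0,0,0],"turn":0},{"hand":0.1,"translation":[0,0,0],"turn":0},{"hand":0.2,"translation":[0,0,0],"turn":0},{"hand":0.45,"translation":[0,0,0],"turn":0},{"hand":0.45,"translation":[0,0,0],"turn":0},{"hand":0.45,"translation":[0,0,0],"turn":0},{"hand":0.45,"translation":[0,0,0],"turn":0},{"hand":0.45,"translation":[0,0,0],"turn":0}]' 3
python3 -c "
from h import *
print(arm.get_state()['wrist_force'],arm.get_state()['tcp_pos'])
cv2.imwrite('pics/w10.png',im('wrist'))"
```

```text
time_s: 12.22
tcp_pos: [0.5077, -0.2465, 0.2187]
orientation: [-0.0, 0.988, 0.156, -0.0]
wrist_force: [-0.2, 0.3, 0.1]
grip_width: 0.0373
[-0.16822609  0.3292547   0.11678586] [ 0.50770424 -0.24649111  0.21870413]
```

View pics/w10.png

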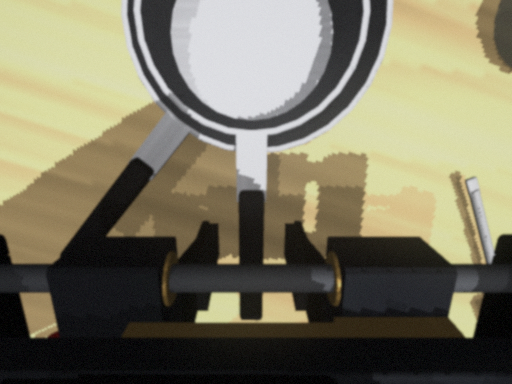

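Released with no residual force, and the pan did not move. I go up and across to the small pan's grip at (0.564, 0.265, 0.074).

```bash
python3 -m handwheel '[{"hand":0.45,"translation":[0,0,0.7],"turn":0},{"hand":0.5,"translation":[0,0,1.5],"turn":0},{"hand":0.6,"translation":[0,0,3],"turn":0},{"hand":0.7,"translation":[0,0,4],"turn":0},{"hand":1,"translation":[0,0,4],"turn":0},{"hand":1,"translation":[0,1,3.5],"turn":0},{"hand":1,"translation":[0.3,3,1.3],"turn":0},{"hand":1,"translation":[0.5,4,0],"turn":0},{"hand":1,"translation":[0.5,4,0],"turn":0},{"hand":1,"translation":[0.5,4,0],"turn":-1},{"hand":1,"translation":[0.5,4,0],"turn":-1},{"hand":1,"translation":[0.5,4,0],"turn":-1}]' 5
python3 -m handwheel '[{"hand":1,"translation":[0.5,4,0],"turn":-1},{"hand":1,"translation":[0.5,4,0],"turn":0},{"hand":1,"translation":[0.5,4,0],"turn":0},{"hand":1,"translation":[0.5,4,0],"turn":0},{"hand":1,"translation":[0.5,4,0],"turn":0},{"hand":1,"translation":[0.4,4,0],"turn":0},{"hand":1,"translation":[0.2,2.2,0],"turn":0},{"hand":1,"translation":[0.2,1,0],"turn":0},{"hand":1,"translation":[0,0,0],"turn":0},{"hand":1,"translation":[0,0,0],"turn":0},{"hand":1,"translation":[0,0,0],"turn":0}]' 5
python3 -c "
from h import *
print(arm.get_state()['tcp_pos'],yaw(),arm.get_state()['joint_pos'].round(2))
cv2.imwrite('pics/w11.png',im('wrist'));cv2.imwrite('pics/t11.png',im('top'));cv2.imwrite('pics/s11.png',im('side'))
print(arm.get_state()['tcp_pos'])"
```

```text
time_s: 13.27
tcp_pos: [0.5354, -0.0049, 0.3996]
orientation: [-0.0, 0.992, 0.13, 0.001]
wrist_force: [1.4, -0.2, 1.0]
grip_width: 0.0866
time_s: 14.18
tcp_pos: [0.5692, 0.263, 0.3992]
orientation: [0.0, 0.993, 0.12, 0.0]
wrist_force: [0.5, -0.4, 0.8]
grip_width: 0.087
[0.56919405 0.26300779 0.39918629] -76.18527438538598 [-0.99  0.32  0.62  1.56 -0.19  1.32 -1.68]
[0.56906407 0.26355713 0.39922996]
```

View pics/w11.png

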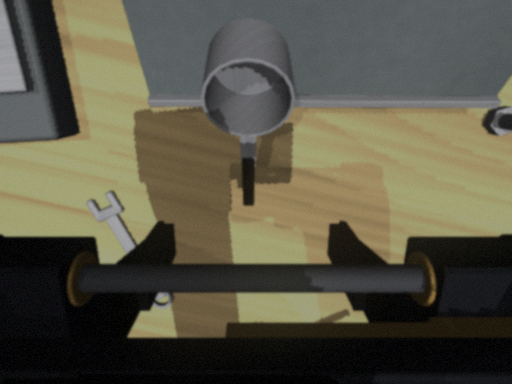

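View pics/t11.png

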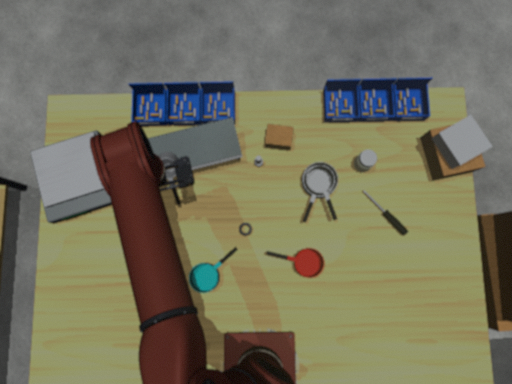

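View pics/s11.png

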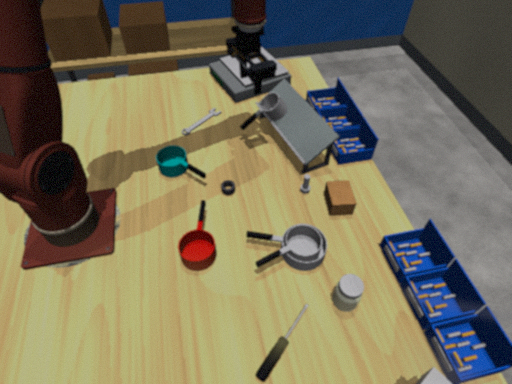

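The medium sits in the large pan with the handles fanned (top (308,208) and (330,208)). The small's grip in the wrist view is at about (249,182), aligned with the jaws. I measure both.

```bash
python3 - <<'E'
from meas import *
w=cv2.imread('pics/w11.png'); t=cv2.imread('pics/t11.png'); s=cv2.imread('pics/side0.png'); t0=cv2.imread('pics/top0.png');s1=cv2.imread('pics/s11.png')
c=grip(w,(238,156,262,210),45); b=grip(s,(238,113,258,131)); a=grip(t0,(170,182,184,210))
print('wrist',c)
p=tri([('top',a[0]),('side',b[0]),('wrist',c[0])]);print(p.round(4),proj('wrist',p)-c[0]); print(onz('wrist',c[0],.0745))
for n,bt,bs in (('large',(300,200,316,225),(244,229,273,243)),('medium',(322,196,340,222),(253,245,284,268))):
    a=grip(t,bt); b=grip(s1,bs); q=tri([('top',a[0]),('side',b[0])]); print(n,a[0],b[0],a[3],b[3],'mid',q.round(4))
    e=sorted([a[1],a[2]],key=lambda v:v[1]); P=[onz('top',v,q[2]) for v in e]; d=P[1]-P[0]; y=np.arctan2(d[1],d[0]); r=.120 if n=='large' else .108
    print('  yaw',np.degrees(y)%360,'axis',(q[:2]-r*np.array([np.cos(y),np.sin(y)])).round(4))
cr=np.hstack([cv2.resize(t[155:225,295:350],(400,509),interpolation=cv2.INTER_CUBIC),cv2.resize(s1[220:275,260:335],(400,293),interpolation=cv2.INTER_CUBIC).repeat(1,0)[:293] if 0 else cv2.resize(s1[220:275,260:335],(400,509),interpolation=cv2.INTER_CUBIC)])
cv2.imwrite('pics/c11.png',cr)
E
```

```text
wrist (array([247.72411364, 179.11685059]), array([247.83333302, 157.66666675]), array([247.83333302, 203.66666794]), array([46.        , 11.66666667]))
[0.564  0.2659 0.0731] [1.17588972 0.28288617]
[0.56435286 0.26720816 0.0745    ]
large [307.07830908 211.66805267] [258.82066277 235.50032489] [ 2.9650418  19.85797882] [24.17148081  5.05297565] mid [ 0.5028 -0.1677  0.0417]
  yaw 157.71807184841538 axis [ 0.6138 -0.2132]
medium [331.24612877 209.27057865] [268.10464807 258.33413015] [19.07935206  2.58968035] [ 5.62788645 26.26346842] mid [ 0.5083 -0.2461  0.054 ]
  yaw 197.77846734281033 axis [ 0.6112 -0.2132]
```

View pics/c11.png

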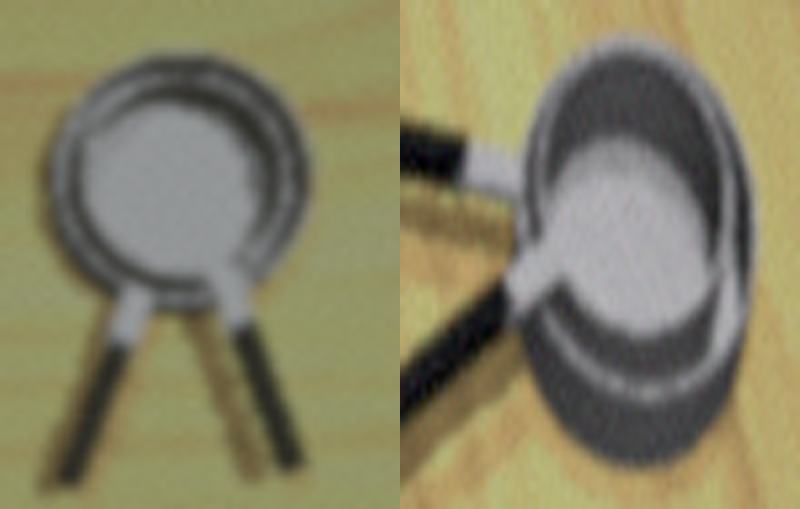

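The medium is flat (grip mid-height 54.0 mm, exactly as it should be), handles are 40.1° apart, axes within 3 mm, and the large pan has not moved. Now I descend onto the small's grip.

```bash
python3 -m handwheel '[{"hand":1,"translation":[-0.5,0.1,-3],"turn":0},{"hand":1,"translation":[0,0,-3.5],"turn":0},{"hand":1,"translation":[0,0,-3.5],"turn":0},{"hand":1,"translation":[0,0,-3],"turn":0},{"hand":1,"translation":[0,0,-2],"turn":0},{"hand":0.7,"translation":[0,0,-1.2],"turn":0},{"hand":0.5,"translation":[0,0,0],"turn":0},{"hand":0.5,"translation":[0,0,0],"turn":0},{"hand":0.5,"translation":[0,0,0],"turn":0},{"hand":0.5,"translation":[0,0,0],"turn":0}]' 5
python3 -c "
from h import *
print(arm.get_state()['tcp_pos'])
cv2.imwrite('pics/w12.png',im('wrist'))"
```

```text
time_s: 15.17
tcp_pos: [0.5645, 0.2666, 0.2386]
orientation: [-0.001, 0.993, 0.122, 0.001]
wrist_force: [-0.6, -0.5, 0.5]
grip_width: 0.0616
[0.56446624 0.26659073 0.23860325]
```

View pics/w12.png

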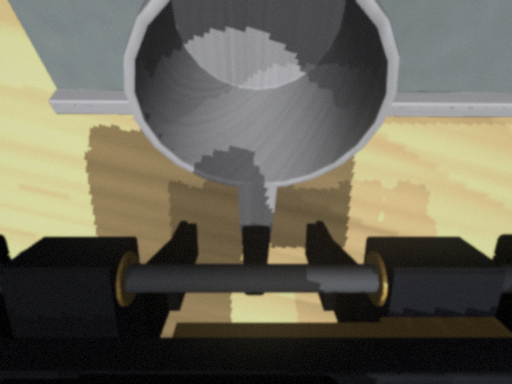

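The bar is at x≈256 against the jaw centre at 252, so a small shift of -1.5 mm, then close lightly.

```bash
python3 -m handwheel '[{"hand":0.3,"translation":[0,-0.15,0],"turn":0},{"hand":0,"translation":[0,0,0],"turn":0},{"hand":0,"translation":[0,0,0],"turn":0},{"hand":0,"translation":[0,0,0],"turn":0},{"hand":0,"translation":[0,0,0],"turn":0},{"hand":0,"translation":[0,0,0],"turn":0},{"hand":0,"translation":[0,0,0],"turn":0},{"hand":0,"translation":[0,0,0],"turn":0},{"hand":0,"translation":[0,0,0],"turn":0},{"hand":0,"translation":[0,0,0],"turn":0},{"hand":0,"translation":[0,0,0],"turn":0},{"hand":0,"translation":[0,0,0],"turn":0}]' 5
```

```text
time_s: 16.22
tcp_pos: [0.5638, 0.2649, 0.2367]
orientation: [0.0, 0.993, 0.122, -0.0]
wrist_force: [-0.4, -0.4, -0.3]
grip_width: 0.0116
```

```bash
python3 -m handwheel '[{"hand":0,"translation":[0,0,0.3],"turn":0},{"hand":0,"translation":[0,0,0.5],"turn":0},{"hand":0,"translation":[0,0,0.5],"turn":0},{"hand":0,"translation":[0,0,0.6],"turn":0},{"hand":0,"translation":[0,0,0.6],"turn":0},{"hand":0,"translation":[0,0,0.6],"turn":0},{"hand":0,"translation":[0,0,0.6],"turn":0},{"hand":0,"translation":[0,0,0.6],"turn":0},{"hand":0,"translation":[0,0,0.6],"turn":0},{"hand":0,"translation":[0,0,0.6],"turn":0}]' 4
python3 -m handwheel '[{"hand":0,"translation":[0.1,0,0.6],"turn":0},{"hand":0,"translation":[0.2,0.1,0.6],"turn":0},{"hand":0,"translation":[0.2,0.0,0.6],"turn":0},{"hand":0,"translation":[0.2,0.1,0.6],"turn":0},{"hand":0,"translation":[0.2,0,0.5],"turn":0},{"hand":0,"translation":[0,0,0],"turn":0},{"hand":0,"translation":[0,0,0],"turn":0}]' 4
python3 -c "
from h import *
a=cv2.resize(im('wrist'),(400,300)); b=cv2.resize(im('side')[70:190,220:360],(350,300),interpolation=cv2.INTER_CUBIC)
cv2.imwrite('pics/w13.png',np.hstack([a,b])); print(arm.get_state()['tcp_pos'],arm.get_state()['wrist_force'])"
```

```text
time_s: 17.05
tcp_pos: [0.5639, 0.2651, 0.2926]
orientation: [-0.0, 0.993, 0.122, 0.0]
wrist_force: [-0.9, 0.0, -2.0]
grip_width: 0.012
time_s: 17.63
tcp_pos: [0.5728, 0.267, 0.3209]
orientation: [-0.0, 0.993, 0.122, 0.0]
wrist_force: [-2.4, -0.7, 0.7]
grip_width: 0.012
[0.57268762 0.26704634 0.32049873] [-2.86509689  0.07048984  0.46801346]
```

View pics/w13.png

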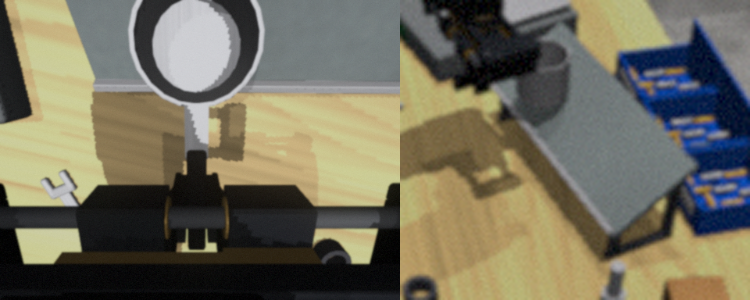

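The small pan has pivoted to near level. I tighten and lift clear.

```bash
python3 -m handwheel '[{"hand":0,"translation":[0,0,0.2],"turn":0},{"hand":0,"translation":[0,0,0],"turn":0},{"hand":0,"translation":[0,0,0],"turn":0},{"hand":0,"translation":[0,0,0],"turn":0}]' 50
python3 -m handwheel '[{"hand":0,"translation":[0,0,0.5],"turn":0},{"hand":0,"translation":[0,0,1],"turn":0},{"hand":0,"translation":[0,0,1.5],"turn":0},{"hand":0,"translation":[0,0,1.5],"turn":0},{"hand":0,"translation":[0,0,1],"turn":0},{"hand":0,"translation":[0,0,0.5],"turn":0},{"hand":0,"translation":[0,0,0],"turn":0},{"hand":0,"translation":[0,0,0],"turn":0},{"hand":0,"translation":[0,0,0],"turn":0}]' 50
python3 - <<'E'
from h import *
mc=cam('wrist'); s=arm.get_state(); g=s['tcp_pos']-[0,0,.164]; i=im('wrist'); cv2.imwrite('pics/w14.png',i)
print(s['tcp_pos'],s['wrist_force'])
y=yaw(); d=np.radians(y+90); u=np.array([np.cos(d),np.sin(d),0]); v=np.array([-np.sin(d),np.cos(d),0])
for th in (-10,-5,0,5,10):
    t=np.radians(th)
    f=lambda a,b,c: g+u*(a*np.cos(t)+c*np.sin(t))+v*b+np.array([0,0,-a*np.sin(t)+c*np.cos(t)])
    print(th,*[proj('wrist',f(*p),mc).round(0) for p in [(.060,0,.003),(.096,.036,.003),(.096,-.036,.003),(.132,0,.003),(.066,0,-.054),(.126,0,-.054),(.096,.030,-.054)]])
E
```

```text
time_s: 18.07
tcp_pos: [0.5728, 0.267, 0.3226]
orientation: [0.0, 0.993, 0.122, 0.0]
wrist_force: [1.1, 0.6, -1.9]
grip_width: 0.0113
time_s: 18.82
tcp_pos: [0.5725, 0.267, 0.3819]
orientation: [0.0, 0.993, 0.122, -0.001]
wrist_force: [-0.5, 1.1, -1.5]
grip_width: 0.0115
[0.57248922 0.26704702 0.3819379 ] [-0.4633254   1.06825797 -1.49366385]
-10 [253. 147.] [156.  54.] [351.  54.] [254. -69.] [253. 103.] [253. -22.] [196.  46.]
-5 [253. 143.] [162.  53.] [345.  53.] [254. -59.] [253. 110.] [253.  -7.] [199.  55.]
0 [253. 140.] [167.  54.] [340.  54.] [254. -48.] [253. 116.] [253.   7.] [202.  65.]
5 [253. 138.] [172.  56.] [335.  56.] [253. -35.] [253. 124.] [253.  22.] [204.  74.]
10 [253. 138.] [176.  60.] [330.  60.] [253. -23.] [253. 131.] [253.  36.] [206.  84.]
```

View pics/w14.png

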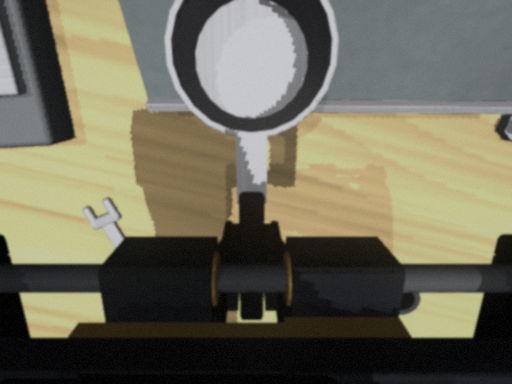

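Level: rim width 173 px equals the prediction at 0°, floor edge row 118 against 116, near rim row 136, so the centre is about 98 mm from the TCP. The target is the pan's axis at (0.6115, -0.213) with the handle at 238°, so TCP (0.559, -0.296) and a turn of +44°.

```bash
python3 -m handwheel '[{"hand":0,"translation":[0,-1.5,0],"turn":0},{"hand":0,"translation":[0,-2.7,0],"turn":0},{"hand":0,"translation":[-0.1,-3.5,0],"turn":1},{"hand":0,"translation":[-0.1,-3.5,0],"turn":2},{"hand":0,"translation":[-0.1,-3.5,0],"turn":3},{"hand":0,"translation":[-0.1,-3.5,0],"turn":4},{"hand":0,"translation":[-0.1,-3.5,0],"turn":4},{"hand":0,"translation":[-0.1,-3.5,0],"turn":4},{"hand":0,"translation":[-0.1,-3.5,0],"turn":4},{"hand":0,"translation":[-0.1,-3.5,0],"turn":4},{"hand":0,"translation":[-0.1,-3.5,0],"turn":4},{"hand":0,"translation":[-0.1,-3.5,0],"turn":4}]' 50
python3 -m handwheel '[{"hand":0,"translation":[-0.1,-3.5,0],"turn":4},{"hand":0,"translation":[-0.1,-3.5,0],"turn":3},{"hand":0,"translation":[-0.1,-3.5,0],"turn":2},{"hand":0,"translation":[-0.1,-3.1,0],"turn":1},{"hand":0,"translation":[0,-2.2,0],"turn":0},{"hand":0,"translation":[0,-1.3,0],"turn":0},{"hand":0,"translation":[0,0,0],"turn":0},{"hand":0,"translation":[0,0,0],"turn":0},{"hand":0,"translation":[0,0,0],"turn":0},{"hand":0,"translation":[0,0,0],"turn":0}]' 50
cat > ov.py <<'E'
from h import *
import sys
def ov(name,dist,Rr,hz,ref):
    s=arm.get_state(); tcp=s['tcp_pos']; y=yaw(); t=im('top'); T=im('side'); w=im('wrist')
    d=np.radians(y+90); c=tcp+dist*np.array([np.cos(d),np.sin(d),0]); c[2]=tcp[2]-.164+hz
    print('tcp',tcp.round(4),'yaw',round(y,2),'f',s['wrist_force'].round(1),'c',c.round(4),'q',s['joint_pos'].round(2))
    t=cv2.resize(t[145:205,296:350],None,fx=8,fy=8,interpolation=cv2.INTER_CUBIC)[:480,:400]; T=cv2.resize(T[185:281,265:345],None,fx=5,fy=5,interpolation=cv2.INTER_CUBIC)
    for R_,cc,col in ((Rr,c,(0,255,0)),(.048,np.array(ref),(0,0,255))):
        for a in np.linspace(0,2*np.pi,24,endpoint=False):
            P=cc+R_*np.array([np.cos(a),np.sin(a),0])
            q=((proj('top',P)+.5-[296,145])*8-.5).astype(int); cv2.circle(t,tuple(int(x) for x in q),1,col,-1)
            q=((proj('side',P)+.5-[265,185])*5-.5).astype(int); cv2.circle(T,tuple(int(x) for x in q),1,col,-1)
    cv2.imwrite(f'pics/{name}.png',np.hstack([t,T])); cv2.imwrite(f'pics/{name}w.png',w)
E
python3 -c "
from ov import *
ov('o1',.098,.036,.003,(.6115,-.213,.057))"
```

```text
time_s: 19.87
tcp_pos: [0.5618, -0.1274, 0.3824]
orientation: [-0.0, 0.913, 0.408, -0.0]
wrist_force: [0.9, -0.4, -1.9]
grip_width: 0.0116
time_s: 20.7
tcp_pos: [0.5593, -0.2943, 0.3826]
orientation: [-0.0, 0.874, 0.486, 0.0]
wrist_force: [-0.1, 0.8, -2.0]
grip_width: 0.0116
tcp [ 0.5593 -0.2943  0.3826] yaw -31.88 f [-0.1  0.8 -2. ] c [ 0.6111 -0.211   0.2216] q [-0.17  0.38  0.76  1.57 -0.27  1.3   0.07]
```

View pics/o1.png

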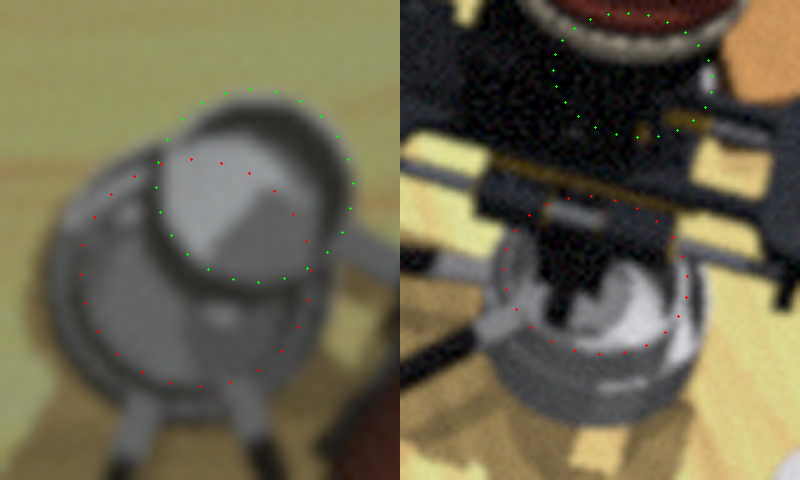

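View pics/o1w.png

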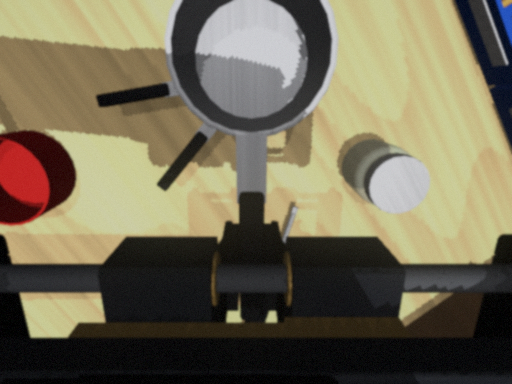

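The small is over the nest, and the overlay matches within 1 mm at the top and right rim edges. Jar (400,183 in the wrist view) is to the right; the gripper body will pass above it. I correct y by -2 mm and go down to just above the rim.

```bash
python3 -m handwheel '[{"hand":0,"translation":[0,-0.2,-1],"turn":0},{"hand":0,"translation":[0,0,-2],"turn":0},{"hand":0,"translation":[0,0,-2],"turn":0},{"hand":0,"translation":[0,0,-2],"turn":0},{"hand":0,"translation":[0,0,-1.5],"turn":0},{"hand":0,"translation":[0,0,-0.5],"turn":0},{"hand":0,"translation":[0,0,0],"turn":0},{"hand":0,"translation":[0,0,0],"turn":0},{"hand":0,"translation":[0,0,0],"turn":0}]' 50
python3 -c "
from ov import *
ov('o2',.098,.036,.003,(.6115,-.213,.057))"
```

```text
time_s: 21.6
tcp_pos: [0.5591, -0.2982, 0.2938]
orientation: [0.001, 0.875, 0.485, 0.0]
wrist_force: [0.4, -0.3, -1.2]
grip_width: 0.0115
tcp [ 0.5591 -0.2982  0.2938] yaw -32.01 f [ 0.4 -0.3 -1.2] c [ 0.611  -0.2151  0.1328] q [-0.14  0.45  0.73  1.67 -0.33  1.14  0.12]
```

View pics/o2.png

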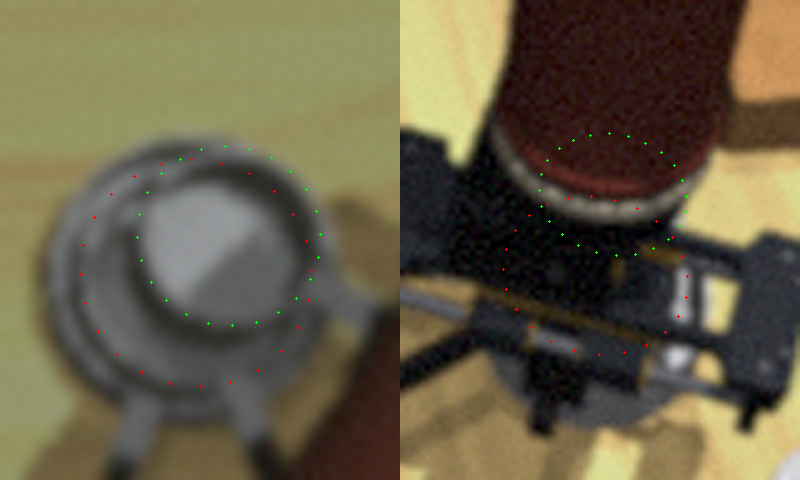

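View pics/o2w.png

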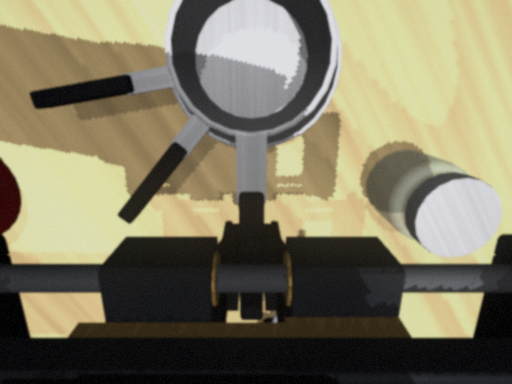

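Aligned within about 2 mm. I check the jar's clearance from the gripper before going lower.

```bash
python3 - <<'E'
from h import *
t=cv2.imread('pics/t11.png');s=cv2.imread('pics/s11.png')
j=tri([('top',(366.5,158)),('side',(350,284))]); print('jar top',j, onz('top',(366.5,158),.085), onz('side',(350,284),.085))
tcp=arm.get_state()['tcp_pos']; a=np.radians(yaw()); jd=np.array([np.cos(a),np.sin(a)]); xd=np.array([-jd[1],jd[0]])
d=onz('side',(350,284),.085)[:2]-tcp[:2]; print('along jaw',d@jd,'across',d@xd)
E
```

```text
jar top [ 0.67345378 -0.36506224  0.07963499] [ 0.67222018 -0.36364766  0.085     ] [ 0.67129291 -0.36721426  0.085     ]
along jaw 0.13184842107276049 across 0.0009792379614292812
```

The jar's nearest side is 100 mm from the tool axis, beyond the body's 95 mm half-length, and it is also lower. Lowering.

```bash
python3 -m handwheel '[{"hand":0,"translation":[0,0.2,-0.3],"turn":0},{"hand":0,"translation":[0,0,-0.7],"turn":0},{"hand":0,"translation":[0,0,-1],"turn":0},{"hand":0,"translation":[0,0,-1],"turn":0},{"hand":0,"translation":[0,0,-1],"turn":0},{"hand":0,"translation":[0,0,-0.8],"turn":0},{"hand":0,"translation":[0,0,-0.5],"turn":0},{"hand":0,"translation":[0,0,-0.2],"turn":0},{"hand":0,"translation":[0,0,0],"turn":0},{"hand":0,"translation":[0,0,0],"turn":0}]' 50
python3 -m handwheel '[{"hand":0,"translation":[0,0,-0.2],"turn":0},{"hand":0,"translation":[0,0,-0.2],"turn":0},{"hand":0,"translation":[0,0,0],"turn":0},{"hand":0,"translation":[0,0,0],"turn":0}]' 20
python3 -m handwheel '[{"hand":0,"translation":[0,0,-0.2],"turn":0},{"hand":0,"translation":[0,0,-0.1],"turn":0},{"hand":0,"translation":[0,0,0],"turn":0},{"hand":0,"translation":[0,0,0],"turn":0}]' 10
```

```text
time_s: 22.58
tcp_pos: [0.5588, -0.2962, 0.238]
orientation: [0.0, 0.875, 0.485, 0.0]
wrist_force: [0.7, 0.2, -0.6]
grip_width: 0.0112
time_s: 22.92
tcp_pos: [0.5587, -0.296, 0.2338]
orientation: [-0.0, 0.875, 0.485, 0.0]
wrist_force: [-0.1, -0.1, -1.5]
grip_width: 0.0117
time_s: 23.25
tcp_pos: [0.5587, -0.2962, 0.2309]
orientation: [0.0, 0.875, 0.485, 0.0]
wrist_force: [-1.7, -1.4, 0.3]
grip_width: 0.0119
```

```bash
python3 -m handwheel '[{"hand":0,"translation":[0,0,-0.1],"turn":0},{"hand":0,"translation":[0,0,-0.1],"turn":0},{"hand":0,"translation":[0,0,0],"turn":0},{"hand":0,"translation":[0,0,0],"turn":0}]' 5
python3 -c "
from ov import *
ov('o3',.098,.036,.003,(.6115,-.213,.057))"
```

```text
time_s: 23.58
tcp_pos: [0.5586, -0.2965, 0.229]
orientation: [0.0, 0.875, 0.484, -0.0]
wrist_force: [-1.9, -3.1, 3.4]
grip_width: 0.0119
tcp [ 0.5586 -0.2965  0.229 ] yaw -32.05 f [-1.9 -3.1  3.4] c [ 0.6106 -0.2135  0.068 ] q [-0.11  0.52  0.69  1.72 -0.38  1.03  0.15]
```

View pics/o3w.png

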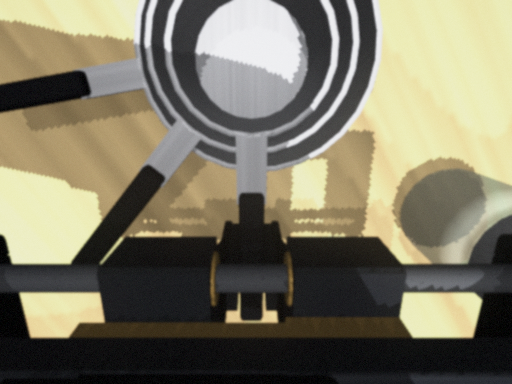

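View pics/o3.png

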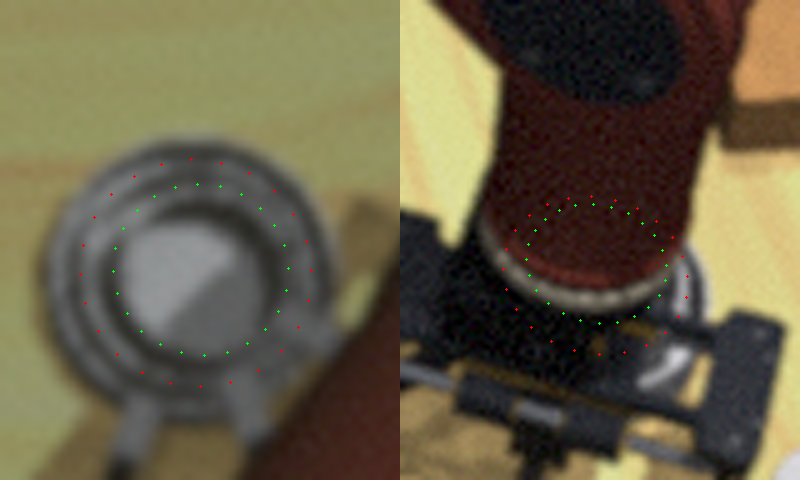

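All three rims are concentric and the floor contact is felt (3 N). Handles are evenly fanned. I relieve, open partway and lift off.

```bash
python3 -m handwheel '[{"hand":0,"translation":[0,0,0.15],"turn":0},{"hand":0,"translation":[0,0,0],"turn":0},{"hand":0.1,"translation":[0,0,0],"turn":0},{"hand":0.2,"translation":[0,0,0],"turn":0},{"hand":0.4,"translation":[0,0,0],"turn":0},{"hand":0.4,"translation":[0,0,0],"turn":0},{"hand":0.4,"translation":[0,0,0],"turn":0},{"hand":0.4,"translation":[0,0,0],"turn":0},{"hand":0.4,"translation":[0,0,0],"turn":0}]' 3
python3 -c "
from h import *
print(arm.get_state()['wrist_force'],arm.get_state()['tcp_pos'])
cv2.imwrite('pics/w15.png',im('wrist'))"
```

```text
time_s: 24.48
tcp_pos: [0.5587, -0.2959, 0.2302]
orientation: [-0.0, 0.875, 0.485, -0.0]
wrist_force: [0.4, -0.4, 0.7]
grip_width: 0.0339
[ 0.37142991 -0.43659502  0.65059096] [ 0.55874602 -0.29590722  0.23018297]
```

View pics/w15.png

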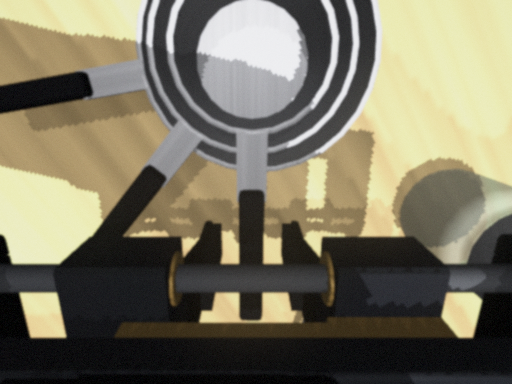

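The small is released and unmoved. I retract straight up, then back towards the free left side so the cameras see the nest.

```bash
python3 -m handwheel '[{"hand":0.4,"translation":[0,0,0.5],"turn":0},{"hand":0.4,"translation":[0,0,1.5],"turn":0},{"hand":0.4,"translation":[0,0,3],"turn":0},{"hand":0.4,"translation":[0,0,4],"turn":0},{"hand":0.4,"translation":[0,0,4],"turn":0},{"hand":0.4,"translation":[0,1,4],"turn":0},{"hand":0.4,"translation":[0,3,1],"turn":0},{"hand":0.4,"translation":[0,4,0],"turn":0},{"hand":0.4,"translation":[0,4,0],"turn":0},{"hand":0.4,"translation":[0,4,0],"turn":0},{"hand":0.4,"translation":[0,4,0],"turn":0},{"hand":0.4,"translation":[0,4,0],"turn":0}]' 5
python3 -m handwheel '[{"hand":0.4,"translation":[0,4,0],"turn":0},{"hand":0.4,"translation":[0,4,0],"turn":0},{"hand":0.4,"translation":[0,4,0],"turn":0},{"hand":0.4,"translation":[0,4,0],"turn":0},{"hand":0.4,"translation":[0,4,0],"turn":0},{"hand":0.4,"translation":[0,2,0],"turn":0},{"hand":0.4,"translation":[0,0,0],"turn":0},{"hand":0.4,"translation":[0,0,0],"turn":0}]' 5
python3 - <<'E'
from meas import *
t=im('top');s=im('side');cv2.imwrite('pics/t16.png',t);cv2.imwrite('pics/s16.png',s)
cv2.imwrite('pics/c16.png',np.hstack([cv2.resize(t[155:225,295:355],(400,467),interpolation=cv2.INTER_CUBIC),cv2.resize(s[215:285,240:300+40],(400,467)[::1],interpolation=cv2.INTER_CUBIC)]))
E
```

```text
time_s: 25.53
tcp_pos: [0.5582, -0.0543, 0.4109]
orientation: [-0.0, 0.875, 0.485, 0.0]
wrist_force: [1.1, 0.2, 0.3]
grip_width: 0.0352
time_s: 26.2
tcp_pos: [0.5585, 0.1653, 0.4103]
orientation: [0.0, 0.874, 0.486, -0.0]
wrist_force: [0.0, -1.7, -0.2]
grip_width: 0.0352
```

View pics/c16.png

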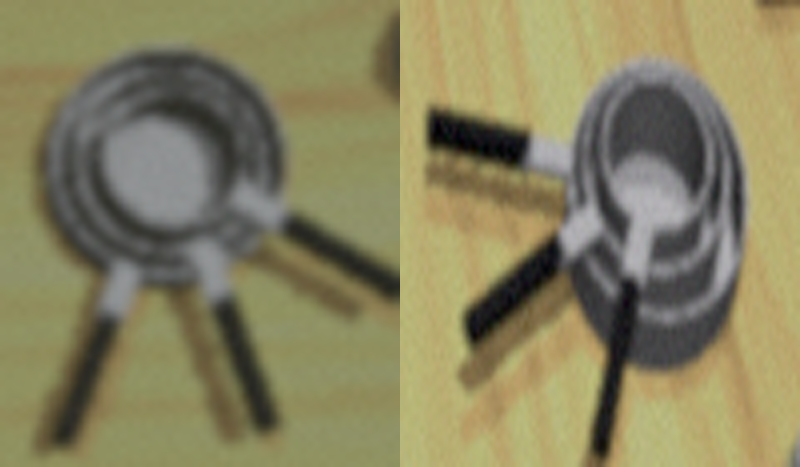

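View pics/s16.png

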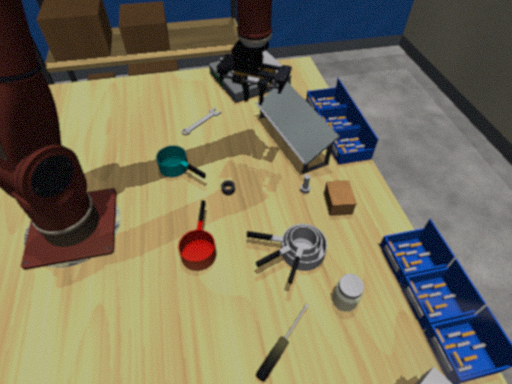

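View pics/t16.png

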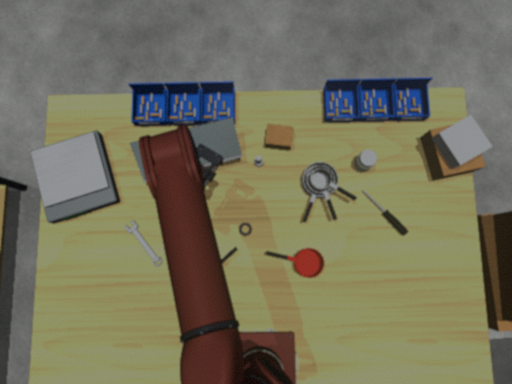

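The set is nested, with three handles fanned at top (308,208), (330,208), (345,194) and the bystanders in place. Last check is the numbers.

```bash
python3 - <<'E'
from meas import *
t=cv2.imread('pics/t16.png');s1=cv2.imread('pics/s16.png')
for n,r,bt,bs in (('large',.120,(300,200,316,225),(244,229,272,243)),('medium',.108,(322,197,338,222),(251,249,274,268)),('small',.096,(335,184,360,201),(286,255,300,286))):
    a=grip(t,bt); b=grip(s1,bs); q=tri([('top',a[0]),('side',b[0])])
    e=sorted([a[1],a[2]],key=lambda v:np.hypot(v[0]-319.4,v[1]-179.4)); P=[onz('top',v,q[2]) for v in e]; d=P[1]-P[0]; y=np.arctan2(d[1],d[0])
    print(n,a[3].round(1),b[3].round(1),'mid',q.round(4),'len',np.linalg.norm(d).round(3),'yaw',round(np.degrees(y)%360,1),'axis',(q[:2]-r*np.array([np.cos(y),np.sin(y)])).round(4))
print(arm.get_state()['tcp_pos'],arm.get_state()['qd'].round(3))
E
```

```text
large [ 3.  19.7] [24.6  5. ] mid [ 0.5027 -0.1677  0.0416] len 0.066 yaw 157.4 axis [ 0.6135 -0.2137]
medium [19.1  2.3] [ 6.1 20.6] mid [ 0.5047 -0.2466  0.0501] len 0.063 yaw 197.5 axis [ 0.6077 -0.2141]
small [19.7  2.9] [ 5.5 26.6] mid [ 0.5588 -0.2946  0.0713] len 0.064 yaw 237.1 axis [ 0.6109 -0.214 ]
[0.55891885 0.16264967 0.41051739] [ 0.014 -0.004  0.01   0.004 -0.003  0.    -0.001]
```

The side-view boxes look clipped (medium 20.6 px against 26.3 before), so I repeat those two with wider boxes.

```bash
python3 - <<'E'
from meas import *
t=cv2.imread('pics/t16.png');s1=cv2.imread('pics/s16.png')
for n,bt,bs,exp in (('medium',(322,197,340,222),(253,246,284,268),.054),('small',(335,184,360,203),(284,256,303,288),.066)):
    a=grip(t,bt); 
    for thr in (40,55,70):
        b=grip(s1,bs,thr); q=tri([('top',a[0]),('side',b[0])])
        print(n,thr,'side',b[0].round(1),b[1].round(1),b[2].round(1),b[3].round(1),'mid',q.round(4),'repro',proj('top',q)-a[0],'expected px at z',proj('side',onz('top',a[0],exp)).round(1))
cv2.imwrite('pics/c17.png',cv2.resize(s1[222:292,245:335],(800,622),interpolation=cv2.INTER_CUBIC)[:600])
E
```

```text
medium 40 side [268.1 258.3] [279.1 252.5] [257.  264.1] [ 4.3 24.9] mid [ 0.5082 -0.2462  0.0541] repro [-0.00435325  0.10212971] expected px at z [268.3 258.3]
medium 55 side [268.1 258.3] [279.4 252.3] [256.8 264.2] [ 4.9 25.5] mid [ 0.5082 -0.2462  0.0542] repro [-0.00447207  0.10500078] expected px at z [268.3 258.3]
medium 70 side [268.1 258.3] [279.6 252.2] [256.6 264.5] [ 5.5 26.1] mid [ 0.5083 -0.2462  0.0542] repro [-0.00377632  0.0882551 ] expected px at z [268.3 258.3]
small 40 side [293.8 268.2] [289.1 282.1] [297.4 257.1] [ 4.6 26.4] mid [ 0.5588 -0.2947  0.0718] repro [ 0.01379751 -0.14639826] expected px at z [293.7 269.8]
small 55 side [293.8 268.2] [297.6 257. ] [288.2 282.1] [ 6.4 26.8] mid [ 0.5587 -0.2947  0.0718] repro [ 0.01175648 -0.12509266] expected px at z [293.7 269.8]
small 70 side [292.7 266. ] [291.6 254.2] [296.6 281.8] [28.1 17. ] mid [ 0.5566 -0.2928  0.0802] repro [-0.00837536  0.09173314] expected px at z [293.7 269.8]
```

View pics/c17.png

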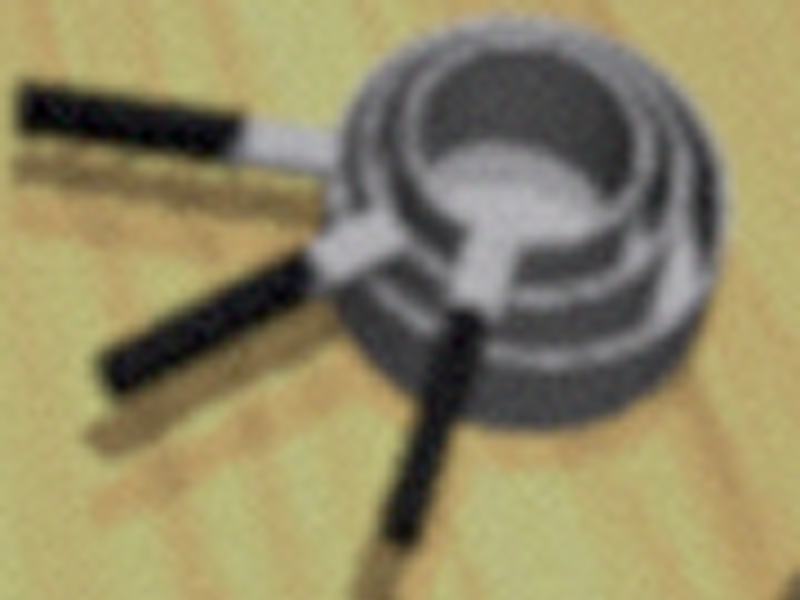

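The small bar's true ends in this crop, (465,310) and (402,545), give a mid of (293.7, 270.1) px. That matches the flat-seated prediction (293.7, 269.8); the mask had caught some of the dark wall. I overlay the three flat-seated rims as a final check.

```bash
python3 - <<'E'
from h import *
s1=cv2.imread('pics/s16.png');t=cv2.imread('pics/t16.png')
A=cv2.resize(s1[222:292,280:335],(440,560),interpolation=cv2.INTER_CUBIC); B=cv2.resize(t[158:202,298:342],(352,352),interpolation=cv2.INTER_CUBIC); B=np.vstack([B,np.zeros((208,352,3),np.uint8)])
for R_,c,z,col in ((.060,(.6125,-.213),.045,(0,0,255)),(.048,(.6118,-.2130),.057,(255,0,0)),(.036,(.611,-.2130),.069,(0,255,0))):
    for a in np.linspace(0,2*np.pi,28,endpoint=False):
        P=np.array([c[0]+R_*np.cos(a),c[1]+R_*np.sin(a),z])
        q=((proj('side',P)+.5-[280,222])*8-.5).astype(int); cv2.circle(A,tuple(int(x) for x in q),1,col,-1)
        q=((proj('top',P)+.5-[298,158])*8-.5).astype(int); cv2.circle(B,tuple(int(x) for x in q),1,col,-1)
cv2.imwrite('pics/c18.png',np.hstack([A,B]))
E
```

```text
(no output)
```

View pics/c18.png

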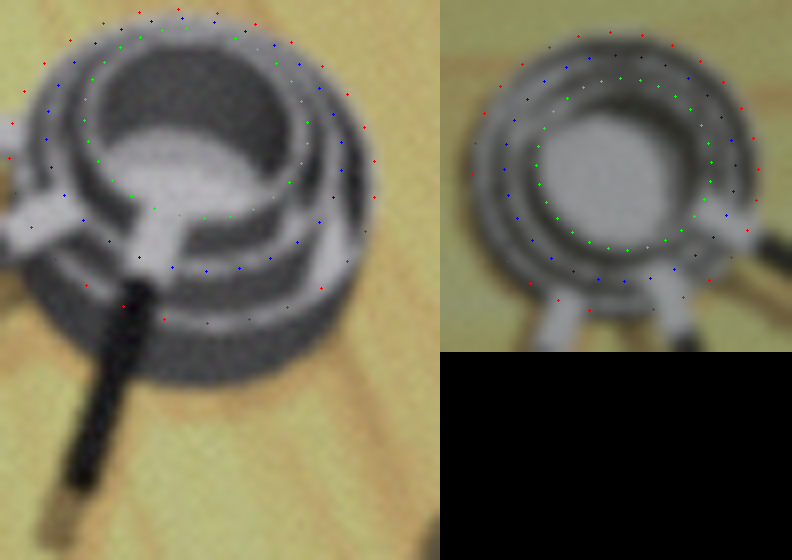

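The overlays match within about a pixel, except possibly the small's far rim (green) at the top of the left panel. I check that in a brightness profile.

```bash
python3 - <<'E'
from h import *
s1=cv2.imread('pics/s16.png'); g=cv2.cvtColor(s1,cv2.COLOR_BGR2GRAY)
A=cv2.resize(g[222:292,280:335],(440,560),interpolation=cv2.INTER_CUBIC)
print('col185',[(y,int(A[y,180:190].mean())) for y in range(0,70,3)])
print('row125',[(x,int(A[120:130,x].mean())) for x in range(60,120,4)],[(x,int(A[120:130,x].mean())) for x in range(280,345,4)])
print('col260',[(y,int(A[y,255:265].mean())) for y in range(20,100,4)],[(y,int(A[y,255:265].mean())) for y in range(180,330,5)])
# inner-edge (R=.033) predicted points, flat vs far side lowered
for dz in (0,-.004):
    for a in (0,90,135,180,270):
        P=np.array([.611+.033*np.cos(np.radians(a)),-.213+.033*np.sin(np.radians(a)),.069+dz]); print(dz,a,((proj('side',P)+.5-[280,222])*8-.5).round(0))
E
python3 - <<'E'
import cv2
t=cv2.imread('pics/s16.png'); cv2.imwrite('pics/c19.png',cv2.resize(t[222:262,284:326],None,fx=14,fy=14,interpolation=cv2.INTER_NEAREST))
E
```

```text
col185 [(0, 163), (3, 163), (6, 164), (9, 165), (12, 164), (15, 163), (18, 159), (21, 153), (24, 147), (27, 141), (30, 139), (33, 142), (36, 138), (39, 130), (42, 119), (45, 101), (48, 86), (51, 73), (54, 67), (57, 70), (60, 72), (63, 71), (66, 71), (69, 71)]
row125 [(60, 82), (64, 68), (68, 60), (72, 65), (76, 77), (80, 86), (84, 96), (88, 107), (92, 108), (96, 98), (100, 83), (104, 74), (108, 68), (112, 65), (116, 65)] [(280, 45), (284, 53), (288, 72), (292, 98), (296, 119), (300, 128), (304, 119), (308, 100), (312, 82), (316, 74), (320, 82), (324, 95), (328, 103), (332, 102), (336, 90), (340, 78), (344, 73)]
col260 [(20, 155), (24, 154), (28, 150), (32, 145), (36, 139), (40, 135), (44, 131), (48, 126), (52, 124), (56, 126), (60, 124), (64, 118), (68, 105), (72, 89), (76, 74), (80, 65), (84, 60), (88, 56), (92, 56), (96, 57)] [(180, 106), (185, 124), (190, 140), (195, 143), (200, 140), (205, 124), (210, 102), (215, 78), (220, 64), (225, 63), (230, 63), (235, 62), (240, 72), (245, 90), (250, 105), (255, 120), (260, 121), (265, 109), (270, 88), (275, 71), (280, 68), (285, 68), (290, 64), (295, 64), (300, 74), (305, 93), (310, 115), (315, 127), (320, 124), (325, 103)]
0 0 [293. 103.]
0 90 [166.  38.]
0 135 [106.  75.]
0 180 [ 97. 140.]
0 270 [227. 208.]
-0.004 0 [291. 110.]
-0.004 90 [164.  45.]
-0.004 135 [105.  81.]
-0.004 180 [ 96. 146.]
-0.004 270 [226. 215.]
```

View pics/c19.png

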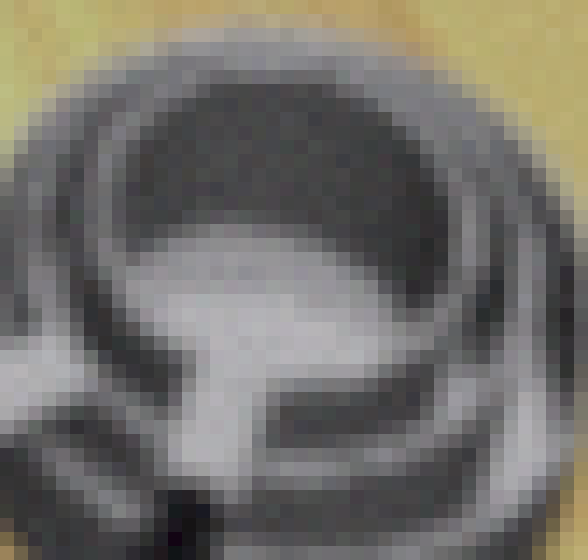

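The small's near rim lies within 0.3 px of the flat prediction and the far inner rim about 0.8 px low. That is at most about 0.03 rad, within noise and below the 0.08 limit. All the pans stand free and concentric, and the arm is clear. Handing in.

```bash
python3 -c "
from cell import arm
s=arm.get_state();print(s['time_s'],s['tcp_pos'],s['wrist_force'])
print(arm.finish_job())"
```

```text
26.3 [0.55891885 0.16264967 0.41051739] [-0.27641198 -0.91755515  0.06519679]
the job is handed in; nothing more can be done
None
```

I put the medium pan into the large one, then the small into the medium, and handed the job in at 26.3 s; no verdict is reported. Because the tool can't tilt, I gripped each bar lightly and raised it so the pan pivoted level with its far edge still on the stand. I then tightened, carried it over, lowered it to a 3–5 N floor contact and let go.

**Last checks**
- **Handles:** they point to 157°, 198° and 237°, so about 40° apart.
- **Centring:** axes agree within about 3 mm, and the large pan shows no measurable movement from its start.
- **Seating:** the medium's grip is at 54 mm, which is flat. The small's grip position fits its 66 mm flat height when read by eye from the crop.
- **Surroundings:** I saw no bystander moved in the views, and the arm stood clear with no contact.

**What disagreed**
- **Small's grip height:** the automatic mask put the grip at 72 mm. I took this as the mask catching the dark pan wall.
- **Small's far rim:** it reads about 0.8 px low in the side view. At most that is about 0.03 rad of tilt, within the 0.08 rad limit and close to the measuring noise.

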